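Seat the strainer cassette in the tea brewer

TASK

Put the strainer cassette back into the tea brewer: with both levers still open, slide it along the two guides of the bay until it meets the seal at the back. Then swing both levers in until each goes firm, so that the cassette is pressed fully home and square against the seal and stays there when you let go. Go gently, by feel: do not force a lever past where it firms up or crush the seal, and leave the sugar tub, cups and tea strainer where they stand.

Things in the scene. Friction and masses are not known exactly. Their poses are not given: they have to be found in the camera images.
- bay: Open-topped grey base of the tea brewer, fixed on the table, with the cassette bay. Origin at table height on the centre line, at the front ends of the two guides; +x into the bay, +y its left, z up. 275 mm long (x -115 to +160), 205 mm wide, flat top 20 mm above the table. At x below 0 the top is an open apron on which the cassette can be laid and pushed in.
- guides (a point): Point on the bay's centre line at the guides' front ends, on the base top (20 mm up); axes as the bay. The two aluminium guides run along x from 0 to 105 mm; inner sides at y = +-56.7 mm, the first 25 mm flared to about +-64. From x = 25 mm lips cover the plate's edges: slot 9 mm high above the base top, lip inner edges at y = +-48.7 mm. Guide tops 18 mm above the base top. Open above in between.
- apron (a point): Point on the apron (base top), at x = -64 mm of the bay on its centre line; axes as the bay. With the cassette's origin laid here, its leading edge is still 9 mm in front of the guides.
- block: Grey seal block across the back of the bay, top 60 mm above the table; ORIGIN AND AXES THE SAME AS THE BAY'S (not on the block). Before it stand two black sprung rubber pads (y = +-40 mm) that the plate's leading edge meets; behind it a small steel water tank, 75 mm tall (x to 217 mm).
- seal (a point): Nominal pad face, at x = 95 mm of the bay, 27 mm above the table. The true pad faces are set up to 7 mm nearer or farther (not reported): feel for them. Each pad gives from 2 N to 7.5 N over 5 mm, then is hard; home means both pads pressed in to within about 1.5 mm of that. Over 80 N crushes the seal. Cassette origin: x = 40 mm (+-7) of the bay on meeting the pads, 45 mm (+-7) when home.
- cassette: Strainer cassette, loose, 0.35 kg (+-30 %), lying on the table left or right of the bay. Steel plate 110 x 110 x 6 mm with sieve holes; at its -x end a steel faceplate 140 mm wide, 5 mm thick (x -60 to -55 mm), 24 mm high from the plate's underside; upright black grip. Origin: centre of the plate's underside; the +x end goes into the bay first; z up.
- grip (a point): Grasp centre of the cassette's upright black grip, a bar 12 mm thick along the cassette's x, 40 mm wide along its y, reaching from the plate to 66 mm above the plate's underside. The point is 48 mm above the underside and 20 mm towards -x from the cassette's origin; axes as the cassette.
- lever_left (a joint): Left (+y) lever, rad: 0 open, grows counter-clockwise from above as it swings in; limit 1.6; starts at 0 to 0.3. It stays where left (friction about 4.5 N at the pin, more when swung fast). Its roller meets the faceplate at about 0.83 to 1.33 and the cassette is home at about 1.0 to 1.48, depending on the seal; this takes up to about 10 N at the pin, then it goes firm. Over 25 N damages it.
- lever_right (a joint): Right (-y) lever, the mirror image of the left one: grows clockwise seen from above; otherwise the same values and forces.
- pin_left (a point): Axis of the left lever's upright black pin, 75 mm above the table; pin 14 mm in diameter, from 47 to 94 mm above the table, on the end of the lever's 85 mm arm, whose top is at 53 mm. At joint 0 the arm points to the bay's +y, turned 5 degrees towards +x; at 1.3 it points towards the robot and a little outwards.
- pin_right (a point): Axis of the right lever's upright black pin, 75 mm above the table; the mirror image of the left one.
- pivot_left (a point): On the left lever's vertical pivot axis, 75 mm above the table, at x = -7, y = +88 mm of the bay; hub top at 56 mm. The lever is L-shaped: besides the 85 mm arm with the pin, a 34 mm arm carries a 10 mm roller that pushes the faceplate's front near its end.
- pivot_right (a point): On the right lever's vertical pivot axis, 75 mm above the table, at x = -7, y = -88 mm of the bay.
- tub: Bystander: white plastic sugar tub with a grey press-button lid, 92 mm diameter, 94 mm tall, on the table on the side of the bay where the cassette does not lie. Origin at the centre of its underside.
- cups: Bystander: stack of three white cups with red rims, 73 mm diameter, 104 mm tall, on the table right of the back of the brewer. Origin under its centre.
- strainer: Bystander: small steel tea strainer, bowl 86 mm diameter, 30 mm tall, with a 90 mm wire handle, on the table left of the back of the brewer. Origin under its bowl.
Mind the look-alikes: they are no part of the job. What is shaped like the cassette but yellow is not meant.

How it is judged:
By the outcome, as a careful person would: the job done as asked, in the order asked, and still so for the second after the job is handed in, with the robot touching nothing.
It also fails if it takes over 72 s, if anything falls off the work surface, if the arm or the gripper's body presses on something with over 40 N, if the wrist force passes 120 N, or if a joint passes its speed limit or range.

ROBOT

A 6-joint arm with a two-finger parallel gripper is mounted at the origin on the work surface. World frame = base frame: x ahead of the robot, y to its left, z up, the work surface at z = 0. Lengths are in m, angles in rad, forces in N, time in s.
With the tool pointing down it reaches from about 0.375 to 0.975 m from the base axis. Payload 3.8 kg.
Tool frame: the origin (TCP) lies at the very end of the fingers, on their centre line; the grasp point (between the pads) lies 19 mm behind it; z points along the fingers, y is the direction in which the jaws open and shut (so a half turn about z gives the same grasp; the last joint's range is limited). The gripper opens to 85 mm and grips with 20 to 120 N. Pads are 22 mm wide; open, the fingers measure 114 mm over their backs; the gripper's body (76 mm by 85 mm) begins 54 mm behind the grasp point. The pads swing forward as they close: fully open they stand 13 mm farther back than shut.
Start: joints at [-1.146, 0.264, 1.604, -0, 1.274, -0.037], TCP at [0.301, -0.604, 0.231] pointing down, gripper open.
Joint ranges: [-2.63, 2.63], [-0.94, 2.18], [0.31, 2.57], [-1.31, 4.45], [0, 2.66], [-2.55, 2.55]. Speed limits (rad/s): [2.57, 2.57, 3.14, 3.14, 3.14, 3.14].

INTERFACE

Orientations are given as a rotation vector (axis times angle).
In Python, from workcell import bot, viewer, finish_job gives the robot as it stands.
- The arm moves only by the tool servo_tool, never from a script. Its argument "plan" is a list that holds one entry, the list of rows, each a list of 6 numbers: the shift along the tool's x, y, z in cm, then the turn, a rotation vector about the tool's x, y, z in degrees. A call has 1 to 20 rows; each row is the pose to reach, as a shift and turn from the pose measured when the call began, along the tool's axes at that moment; what a row does not reach only later rows make up. A row lasts 1/12 s, in which the tool goes at most 41.7 mm and 7.16 degrees, less where a joint would pass 70% of its speed; a pose out of reach is approached as far as the arm can. A call with a gripper value outside its range is refused whole. "claw" is the finger opening in cm, from 0 to 8.54, set as the call begins (left out, the last holds). The fingers move at their own pace and stop on an object; "grip_force" is the grip in N (left out, the last holds). Time passes only in rows, so rows that repeat a pose let the fingers close. It gives the time, the measured TCP pose, the force and the opening at its end, in the units of the state.
- bot.read_state(): the state, without advancing time (a new reading comes with each control period).
- viewer.read_camera(name): name is "scene" or "top"; returns a dict with "color" (384x512x3 uint8, red, green, blue), "fx", "fy", "cx", "cy" (pixels), "eye" and "rotation" of the camera in the world. Camera axes: x right, y down, z forward; pixel columns grow to the right and rows downward; lengths in m; the calibration is good to about 2 mm. A picture is of the moment at which its call begins. There is no depth.
- finish_job(): hands the job in, once; it reports no verdict.
The state is a dict: "time": time; "q": joint angles; "joint_vel": joint speeds; "joint_torque": joint torques, N m; "tool_pos": TCP position; "tcp_rot": TCP orientation; "wrist_force": force on the tool from outside, world axes, zero at the start; "torque": the same for the moment, N m; "width": opening from 0.0 (shut) to 1.0 (fully open).
Only numpy, scipy, OpenCV 4.12 (cv2) and the standard library are available. Lean on these libraries where they do the work, as an engineer would, in place of code of your own. Each camera call takes 0.05 s, during which the arm holds its last target.

## Working session

There is one attempt and no reset: what is moved stays moved. The work goes in short steps, Python scripts to look and compute and a tool call to move; the robot and the scene stay as the last step left them, time stands still between calls to the robot, and variables do not carry over. Pictures are saved under pics/ and viewed, and the job is handed in when it is done.

Besides the shell and the picture viewer there is one more tool, called after "Emit:" by a JSON object that holds its "fn" and its "kwargs", one argument or row to a line. servo_tool: Moves the arm, as the interface text tells. Its arguments: {"type":"object","properties":{"plan":{"type":"array"},"claw":{"type":"number"},"grip_force":{"type":"number"}},"required":["plan"]}

```bash
mkdir -p pics; ls; cat > h.py <<'E'
import numpy as np, cv2
from scipy.spatial.transform import Rotation as R
from workcell import bot, viewer, finish_job
def pic(name,fn,crop=None,s=1):
    c=viewer.read_camera(name); im=c["color"][:,:,::-1]
    np.savez(f"/tmp/{name}.npz",**{k:np.array(v) for k,v in c.items()})
    save(im,fn,crop,s); return c
def save(im,fn,crop=None,s=1):
    if crop: im=im[crop[1]:crop[3],crop[0]:crop[2]]
    cv2.imwrite(f"pics/{fn}.png",cv2.resize(im,None,fx=s,fy=s,interpolation=cv2.INTER_CUBIC))
def load(name): return dict(np.load(f"/tmp/{name}.npz"))
def px2w(c,u,v,z):
    d=np.array(c["rotation"])@np.array([(u-c["cx"])/c["fx"],(v-c["cy"])/c["fy"],1]); e=np.array(c["eye"])
    return e+d*(z-e[2])/d[2]
def w2px(c,p):
    q=np.array(c["rotation"]).T@(np.array(p)-np.array(c["eye"])); return np.array([c["fx"]*q[0]/q[2]+c["cx"],c["fy"]*q[1]/q[2]+c["cy"]])
def st():
    s=bot.read_state(); 
    for k in ("time","q","tool_pos","tcp_rot","wrist_force","torque","width"): print(k,np.round(s[k],4))
    return s
E
python3 - <<'E'
from h import *
s=st(); print(R.from_rotvec(s["tcp_rot"]).as_matrix().round(3))
for n in("scene","top"):
    c=pic(n,n+"0",None,1.5); print(n,c["eye"],c["rotation"],c["fx"])
E
```

```text
pics
time 0.0
q [-1.1459  0.2648  1.6054 -0.      1.2737 -0.0369]
tool_pos [ 0.3004 -0.6036  0.2299]
tcp_rot [-3.0561e+00 -7.1840e-01  7.0000e-04]
wrist_force [-0.6666  0.0627 -0.5193]
torque [-0.0544 -0.0346  0.0187]
width 0.9938
[[ 0.895  0.446 -0.001]
 [ 0.446 -0.895  0.002]
 [ 0.    -0.002 -1.   ]]
scene [ 1.18502434 -0.21210616  0.71653363] [-1.92246247 -1.4130205   0.6059913 ] 405.9393006069122
top [0.37855704 0.00859015 0.94025309] [-2.18642005  2.1558244  -0.17859559] 380.81679418468826
```

```bash
sed -i 's/np.array(c\["rotation"\])/rm(c)/g' h.py; cat >> h.py <<'E'
def rm(c): return R.from_rotvec(np.array(c["rotation"])).as_matrix()
E
```

```text
(no output)
```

View pics/top0.png

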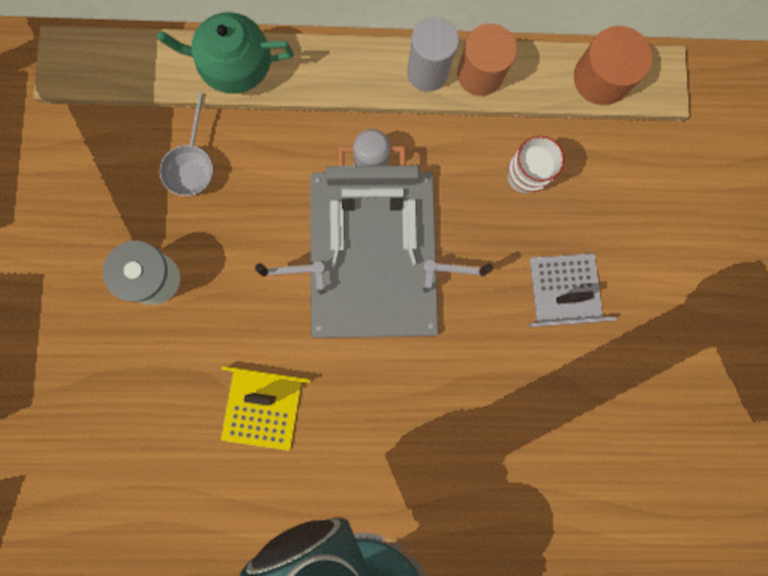

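View pics/scene0.png

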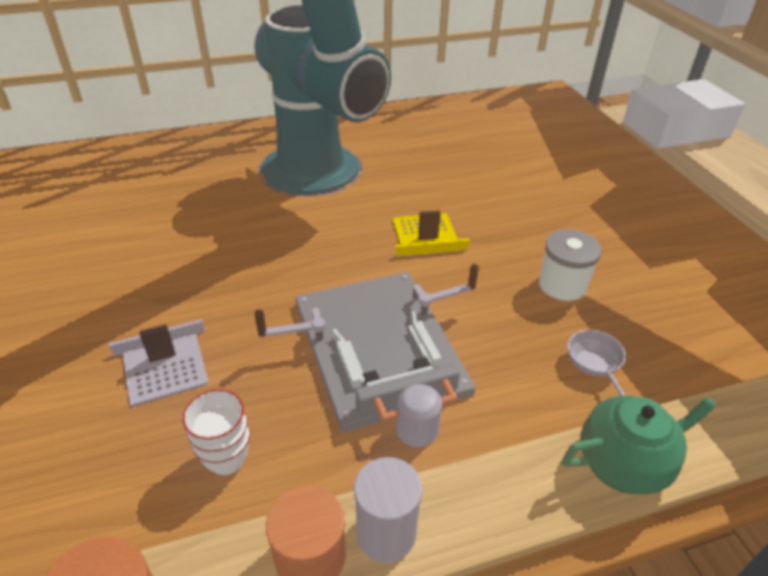

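Two cassette-shaped things: a steel-grey one at top (567,288) of the 1.5x picture and a yellow one at (265,405). The grey steel one on the right of the bay fits, since yellow is ruled out. I'll confirm it enlarged.

```bash
python3 - <<'E'
from h import *
c=load("top"); im=c["color"][:,:,::-1]
save(im,"cas",(345,160,420,225),10); save(im,"bay",(160,80,340,235),4.4)
E
```

```text
(no output)
```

View pics/cas.png

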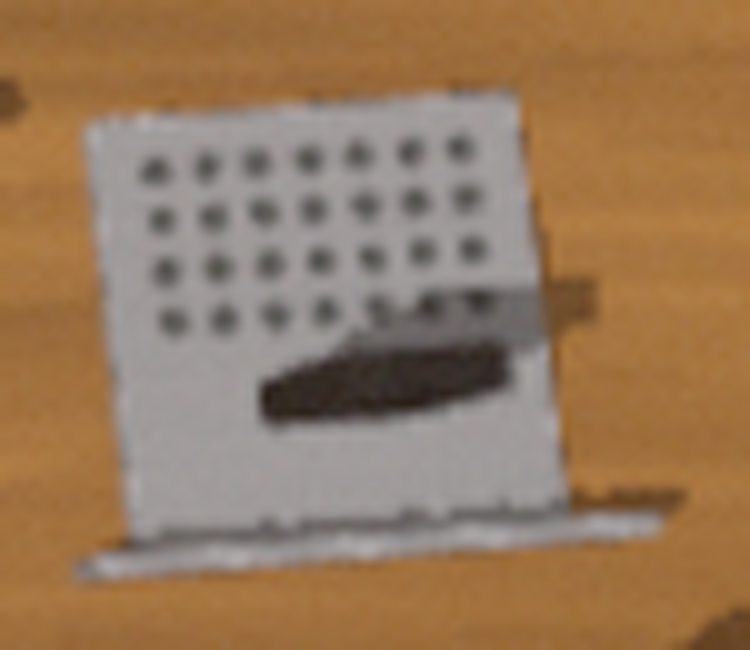

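View pics/bay.png

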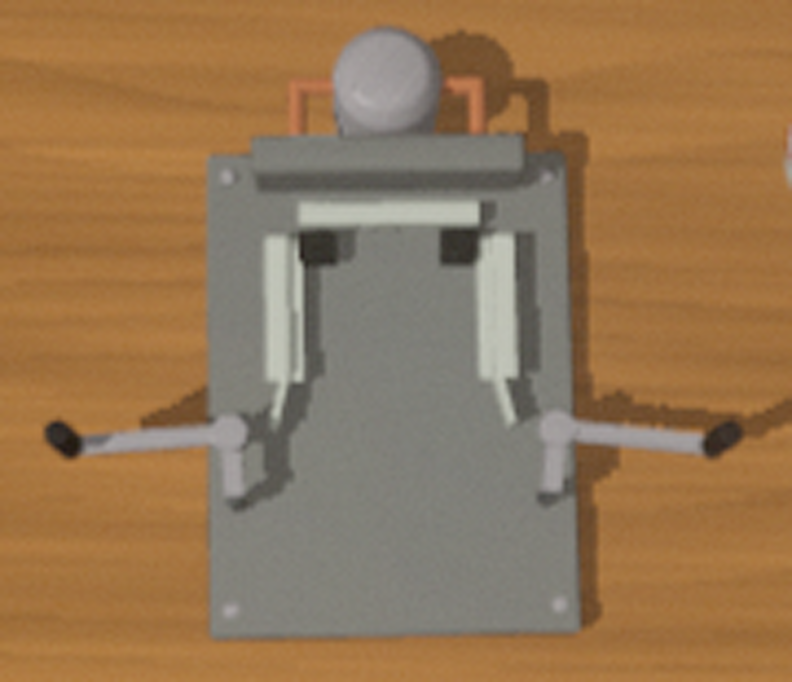

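```bash
cat > fit.py <<'E'
from h import *
from scipy.optimize import least_squares
def fit(c,obs,z0,x0):
    def f(p):
        co,si=np.cos(p[2]),np.sin(p[2]); r=[]
        for (u,v),(x,y,z) in obs:
            r+=list(w2px(c,[p[0]+co*x-si*y,p[1]+si*x+co*y,z+z0])-[u,v])
        return np.array(r)
    s=least_squares(f,x0,loss="soft_l1"); return s.x,f(s.x).reshape(-1,2)
E
python3 - <<'E'
from fit import *
c=load("top")
def cv(o,s,P): return [(((u+.5)/s-.5+o[0],(v+.5)/s-.5+o[1]),np.array(w)/1000) for (u,v),w in P]
C=cv((345,160),10,[((88,122),(55,55,6)),((518,93),(55,-55,6)),((100,553),(-55,70,24)),((660,512),(-55,-70,24)),((82,578),(-60,70,0)),((508,345),(-14,-20,66)),((512,385),(-26,-20,66))])
B=cv((160,80),4.4,[((213,635),(-115,102.5,20)),((580,628),(-115,-102.5,20)),((210,155),(160,102.5,20)),((565,153),(160,-102.5,20)),((303,380),(25,48.7,38)),((478,378),(25,-48.7,38)),((303,235),(105,48.7,38)),((478,235),(105,-48.7,38)),((229,430),(-7,88,56)),((556,427),(-7,-88,56))])
for o in (C,B):
    p,r=fit(c,o,0,[.5,0,0]); print(p.round(4),"deg",np.degrees(p[2]).round(2)); print(r.round(1).tolist())
p,_=fit(c,B,0,[.5,0,0])
co,si=np.cos(p[2]),np.sin(p[2])
for s,(u,v) in ((1,(62,440)),(-1,(722,440))):
    q=px2w(c,160+u/4.4-.4,80+v/4.4-.4,.0705)  # pin mid (47..94)
    d=np.array([[co,si],[-si,co]])@(q[:2]-p[:2])*1000
    a=d-[-7,88*s]; print("pin bay mm",d.round(1),"arm",np.hypot(*a).round(1),"joint",(np.arctan2(a[1]*s,a[0])).round(3)-np.radians(85))
E
```

```text
[ 0.5088 -0.3378  0.0873] deg 5.0
[[0.0, -0.2], [-0.2, -0.3], [-0.1, 0.1], [0.1, 0.1], [-1.0, 0.3], [0.3, -0.5], [0.5, 0.5]]
[ 0.5379 -0.0144  0.029 ] deg 1.66
[[-1.2, 0.6], [0.3, 0.9], [-0.7, -0.8], [0.4, -0.7], [0.1, -0.4], [0.6, -0.3], [-0.2, 0.3], [-0.1, -0.0], [0.0, 0.3], [0.4, 0.1]]
pin bay mm [-13.2 174. ] arm 86.3 joint 0.15947013580481983
pin bay mm [ -17.1 -173.2] arm 85.8 joint 0.20547013580481988
```

```bash
python3 - <<'E'
from h import *
c=load("scene"); im=c["color"][:,:,::-1].copy()
S=3; 
im=cv2.resize(im,None,fx=S,fy=S,interpolation=cv2.INTER_CUBIC)
def pt(P,l,col):
    co,si=np.cos(P[2]),np.sin(P[2]); 
    for x,y,z in l:
        u,v=w2px(c,[P[0]+(co*x-si*y)/1e3,P[1]+(si*x+co*y)/1e3,z/1e3]); cv2.circle(im,(int(u*S+1),int(v*S+1)),3,col,-1)
pt([.5088,-.3378,.0873],[(55,55,6),(55,-55,6),(-55,70,24),(-55,-70,24),(-14,20,66),(-14,-20,66),(-26,20,66),(-26,-20,66)],(0,0,255))
pt([.5379,-.0144,.029],[(-115,102.5,20),(-115,-102.5,20),(160,102.5,20),(160,-102.5,20),(25,48.7,38),(25,-48.7,38),(105,48.7,38),(105,-48.7,38),(-7,88,56),(-7,-88,56)],(0,0,255))
cv2.imwrite("pics/ov1.png",im[530:880,520:980]); cv2.imwrite("pics/ov2.png",cv2.resize(im[600:830,200:450],None,fx=2,fy=2))
E
```

```text
(no output)
```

View pics/ov1.png

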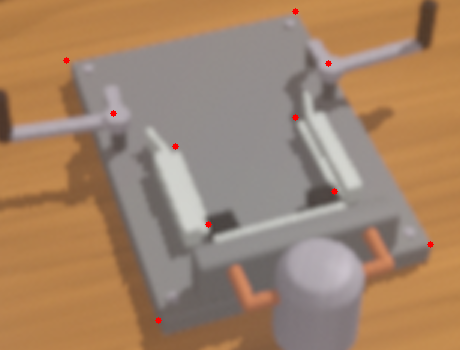

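View pics/ov2.png

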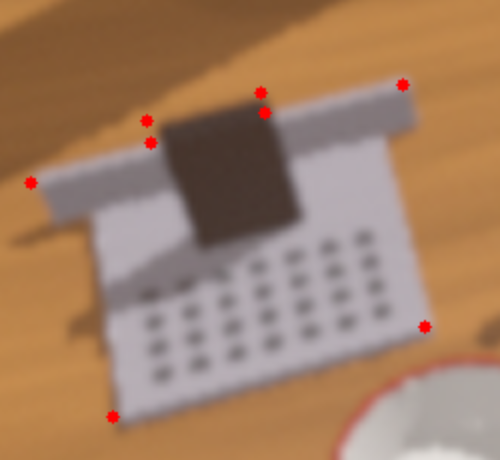

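The crop confirms it: a steel plate with 28 sieve holes, faceplate on the robot side and a black grip. The scene-camera overlay is about 1.5 px off for both the bay and the cassette. That shift is common to both, so their relative pose is good.

```bash
cat >> h.py <<'E'
def row(x,y,z,yaw):  # tool x yaw deg, pointing down
    s=bot.read_state(); M=R.from_rotvec(s["tcp_rot"]).as_matrix()
    a=np.radians(yaw); T=np.array([[np.cos(a),np.sin(a),0],[np.sin(a),-np.cos(a),0],[0,0,-1]])
    d=M.T@(np.array([x,y,z])-s["tool_pos"])*100; r=np.degrees(R.from_matrix(M.T@T).as_rotvec())
    print((x,y,z,yaw),"row",d.round(2).tolist(),r.round(2).tolist())
BX,BY,BA=.5389,-.0132,.029
def b2w(x,y):
    return BX+(np.cos(BA)*x-np.sin(BA)*y)/1e3, BY+(np.sin(BA)*x+np.cos(BA)*y)/1e3
def w2b(p): 
    dx,dy=p[0]-BX,p[1]-BY; return np.round(np.array([np.cos(BA)*dx+np.sin(BA)*dy,-np.sin(BA)*dx+np.cos(BA)*dy])*1e3,1)
E
python3 - <<'E'
from h import *
row(.490,-.338,.13,95); row(.490,-.338,.031,95)
E
```

```text
(0.49, -0.338, 0.13, 95) row [28.8, -15.32, 10.04] [-0.1, -0.08, -68.54]
(0.49, -0.338, 0.031, 95) row [28.8, -15.3, 19.94] [-0.1, -0.08, -68.54]
```

Emit:
{"fn": "servo_tool", "kwargs": {
  "plan": [
    [[2,-1,0.5,0,0,-4],[4.5,-2.4,1.5,0,0,-10],[7.5,-4,2.6,0,0,-16.5],[10.5,-5.6,3.7,0,0,-23],[13.5,-7.2,4.8,0,0,-29.5],[16.5,-8.8,5.8,0,0,-36],[19.5,-10.4,6.8,0,0,-42.5],[22.5,-12,7.8,0,0,-49],[25,-13.3,8.7,0,0,-55.5],[27,-14.4,9.4,0,0,-61],[28.3,-15,9.8,0,0,-66],[28.8,-15.3,10,0,0,-68.5],[28.8,-15.3,10,0,0,-68.5]]
  ],
  "claw": 6
}}

```text
time: 1.18
tool_pos: [0.4901, -0.3361, 0.129]
tcp_rot: [-2.116, -2.316, -0.001]
wrist_force: [0.5, -0.6, 0.1]
width: 0.704
```

```bash
python3 - <<'E'
from h import *
st(); pic("top","t1",(300,120,450,260),5)
row(.490,-.338,.031,95)
E
```

```text
time 1.1833
q [-6.4380e-01  1.9950e-01  1.8800e+00  1.6000e-03  1.0666e+00 -7.3440e-01]
tool_pos [ 0.4901 -0.3361  0.129 ]
tcp_rot [-2.1163e+00 -2.3156e+00 -1.5000e-03]
wrist_force [ 0.4623 -0.5997  0.0871]
torque [0.0023 0.0456 0.0288]
width 0.7045
(0.49, -0.338, 0.031, 95) row [-0.11, 0.02, 9.85] [-0.12, -0.17, -0.01]
```

View pics/t1.png

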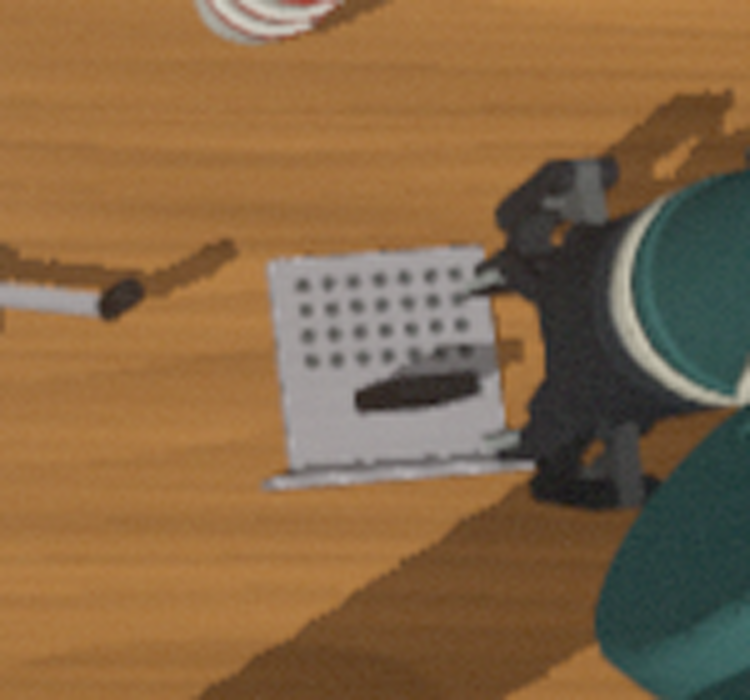

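The jaws are open across the grip and aligned with it (grip at crop (418,390), finger tips at (490,280) and (500,440), displaced by height parallax). I'll descend and grip.

Emit:
{"fn": "servo_tool", "kwargs": {
  "plan": [
    [[0,0,2,0,0,0],[-0.1,0,4.5,0,0,0],[-0.1,0,7,0,0,0],[-0.1,0,8.8,0,0,0],[-0.1,0,9.6,0,0,0],[-0.1,0,9.8,0,0,0],[-0.1,0,9.8,0,0,0]]
  ],
  "claw": 5
}}

```text
time: 1.82
tool_pos: [0.4893, -0.3383, 0.0314]
tcp_rot: [-2.121, -2.312, -0.001]
wrist_force: [0.9, 0.5, 0.1]
width: 0.589
```

Emit:
{"fn": "servo_tool", "kwargs": {
  "plan": [
    [[0,0,0,0,0,0],[0,0,0,0,0,0],[0,0,0,0,0,0],[0,0,0,0,0,0],[0,0,0,0,0,0],[0,0,0,0,0,0],[0,0,0,0,0,0]]
  ],
  "claw": 0,
  "grip_force": 50
}}

```text
time: 2.4
tool_pos: [0.4904, -0.3392, 0.0331]
tcp_rot: [-2.123, -2.314, -0.001]
wrist_force: [-0.6, 0.2, 5.8]
width: 0.131
```

```bash
python3 - <<'E'
from h import *
st(); c=pic("scene","s2",(60,180,200,300),5)
x,y=b2w(-66-20,0)
row(.490,-.338,.15,95);row(x,y,.15,91.66)
E
```

```text
time 2.4
q [-6.4720e-01  3.1300e-01  1.9401e+00  7.0000e-04  8.8980e-01 -7.3360e-01]
tool_pos [ 0.4904 -0.3392  0.0331]
tcp_rot [-2.1231e+00 -2.3138e+00 -7.0000e-04]
wrist_force [-0.6482  0.1625  5.8081]
torque [-0.0104  0.1372 -0.0536]
width 0.1312
(0.49, -0.338, 0.15, 95) row [0.14, -0.04, -11.69] [-0.04, -0.08, -0.08]
(np.float64(0.4529361604656475), np.float64(-0.015693650439032696), 0.15, 91.66) row [32.57, -0.97, -11.65] [-0.04, -0.08, 3.26]
```

View pics/s2.png

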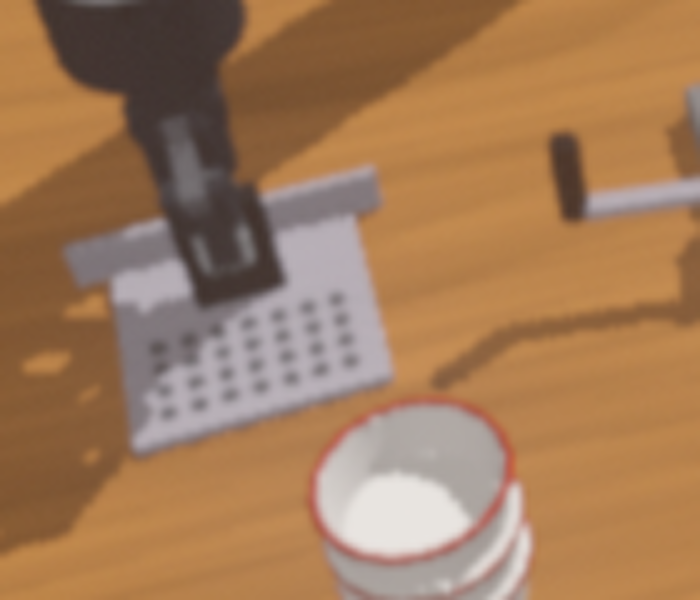

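The grip is held (opening about 11 mm, bar 12 mm) and the pads sit centred on it at crop (225,250). Next: lift and carry over the right lever.

Emit:
{"fn": "servo_tool", "kwargs": {
  "plan": [
    [[0,0,-1,0,0,0],[0,0,-2.5,0,0,0],[0,0,-4.5,0,0,0],[0,0,-6.5,0,0,0],[0.5,0,-8.5,0,0,0],[2,0,-10.3,0,0,0],[4,-0.1,-11.3,0,0,0.4],[6.5,-0.2,-11.7,0,0,0.6],[9,-0.3,-11.7,0,0,0.9],[12,-0.4,-11.7,0,0,1.2],[15,-0.5,-11.7,0,0,1.5],[18,-0.5,-11.7,0,0,1.8],[21,-0.6,-11.7,0,0,2.1],[24,-0.7,-11.7,0,0,2.4],[27,-0.8,-11.7,0,0,2.7],[29.5,-0.9,-11.7,0,0,2.9],[31.3,-0.9,-11.7,0,0,3.1],[32.3,-1,-11.7,0,0,3.3],[32.6,-1,-11.7,0,0,3.3],[32.6,-1,-11.7,0,0,3.3]]
  ]
}}

```text
time: 4.12
tool_pos: [0.4522, -0.0151, 0.1504]
tcp_rot: [-2.187, -2.253, 0.0]
wrist_force: [0.0, 0.0, -2.5]
width: 0.135
```

```bash
python3 - <<'E'
from h import *
s=st(); c=pic("top","t3",(140,80,340,240),4); pic("scene","s3",(160,120,330,290),4); print(w2b(s["tool_pos"]))
x,y=b2w(-66-20,0); row(x,y,.058,91.66);row(x,y,.053,91.66)
E
```

```text
time 4.1167
q [-8.9100e-02 -9.6000e-02  2.1480e+00  1.0000e-03  1.0908e+00 -1.1940e-01]
tool_pos [ 0.4522 -0.0151  0.1504]
tcp_rot [-2.1871e+00 -2.2532e+00  1.0000e-04]
wrist_force [ 0.0349  0.0056 -2.4802]
torque [-0.0539 -0.0347 -0.0376]
width 0.1352
[-86.7   0.6]
(np.float64(0.4529361604656475), np.float64(-0.015693650439032696), 0.058, 91.66) row [0.03, 0.04, 9.25] [-0.04, -0.04, -0.04]
(np.float64(0.4529361604656475), np.float64(-0.015693650439032696), 0.053, 91.66) row [0.03, 0.04, 9.75] [-0.04, -0.04, -0.04]
```

View pics/t3.png

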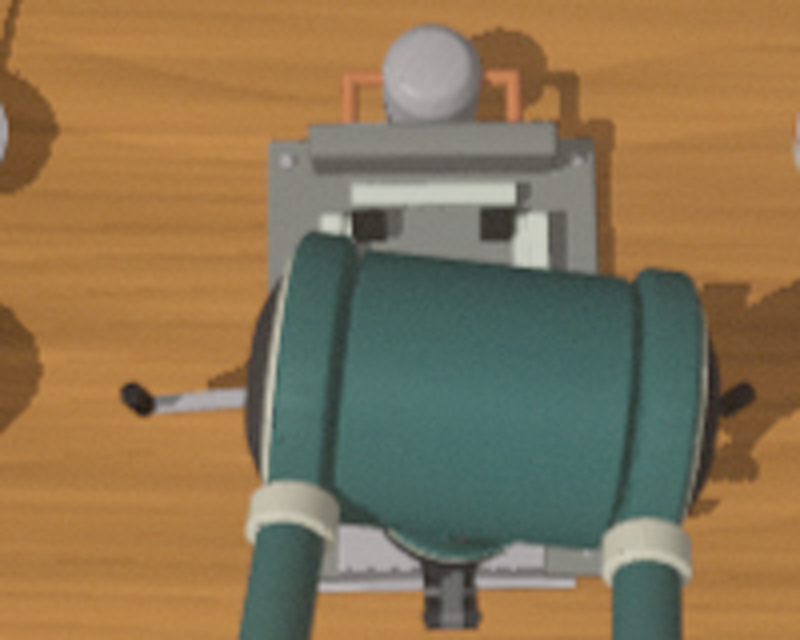

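View pics/s3.png

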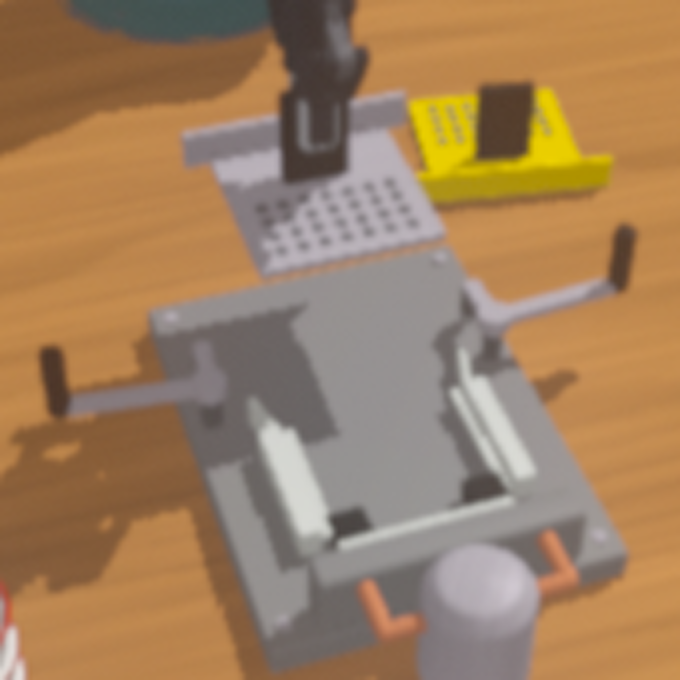

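```bash
python3 - <<'E'
from h import *
c=load("scene"); im=c["color"][:,:,::-1].copy()
S=6; im=cv2.resize(im,None,fx=S,fy=S,interpolation=cv2.INTER_CUBIC)
def pt(P,l,col):
    co,si=np.cos(P[2]),np.sin(P[2]); 
    for x,y,z in l:
        u,v=w2px(c,[P[0]+(co*x-si*y)/1e3,P[1]+(si*x+co*y)/1e3,z/1e3]); cv2.circle(im,(int(u*S+2),int(v*S+2)),3,col,-1)
x,y=b2w(-86.7+20,.6); h=150.4-33
pt([x,y,BA],[(55,55,6+h),(55,-55,6+h),(-55,70,24+h),(-55,-70,24+h)],(0,0,255))
pt([BX,BY,BA],[(-115,102.5,20),(-115,-102.5,20),(-7,88,56),(-7,-88,56)],(0,0,255))
cv2.imwrite("pics/ov3.png",im[840:1340,1170:1750])
E
```

```text
(no output)
```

View pics/ov3.png

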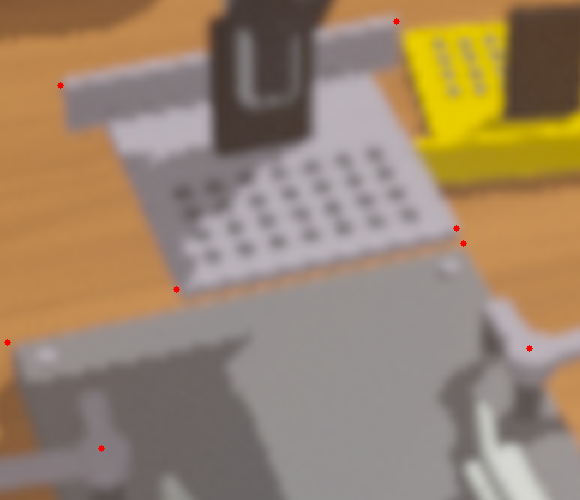

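Cassette and bay overlays agree to about 1 mm. Lowering onto the apron.

Emit:
{"fn": "servo_tool", "kwargs": {
  "plan": [
    [[0,0,1.5,0,0,0],[0,0,4,0,0,0],[0,0,6.5,0,0,0],[0,0,8.3,0,0,0],[0,0,9.1,0,0,0],[0,0,9.4,0,0,0],[0,0,9.6,0,0,0],[0,0,9.7,0,0,0],[0,0,9.7,0,0,0]]
  ]
}}

```text
time: 4.97
tool_pos: [0.4538, -0.0164, 0.0546]
tcp_rot: [2.19, 2.252, 0.002]
wrist_force: [-0.1, 0.7, -3.4]
width: 0.134
```

```bash
python3 - <<'E'
from h import *
s=st(); print(w2b(s["tool_pos"])); pic("scene","s4",(160,120,330,290),4);
x,y=b2w(-20-20,0); row(x,y,.053,91.66)
x,y=b2w(35-20,0); row(x,y,.053,91.66)
E
```

```text
time 4.9667
q [-9.1300e-02  3.3000e-02  2.2272e+00  8.0000e-04  8.8010e-01 -1.1970e-01]
tool_pos [ 0.4538 -0.0164  0.0546]
tcp_rot [2.1898e+00 2.2517e+00 2.1000e-03]
wrist_force [-0.059   0.7101 -3.4472]
torque [ 0.0268  0.025  -0.0244]
width 0.1342
[-85.2  -0.7]
(np.float64(0.4989168188212314), np.float64(-0.014359837413503579), 0.053, 91.66) row [0.07, 4.52, 0.18] [0.09, -0.02, -0.05]
(np.float64(0.5538936929420383), np.float64(-0.012765060969936157), 0.053, 91.66) row [0.07, 10.02, 0.19] [0.09, -0.02, -0.05]
```

View pics/s4.png

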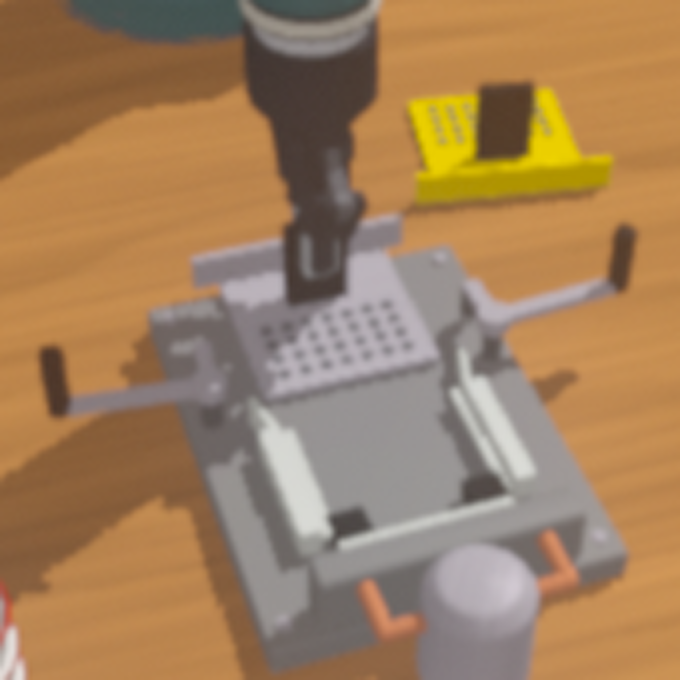

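The cassette lies centred in front of the guides (leading corners at crop (268,398) and (438,357)). It has not pressed down yet. I'll settle and push in.

Emit:
{"fn": "servo_tool", "kwargs": {
  "plan": [
    [[0,0,0.1,0,0,0],[0,0,0.2,0,0,0],[0.05,0.4,0.2,0,0,0],[0.1,1,0.2,0,0,0],[0.1,1.6,0.2,0,0,0],[0.1,2.2,0.2,0,0,0],[0.1,2.8,0.2,0,0,0],[0.1,3.4,0.2,0,0,0],[0.1,3.8,0.2,0,0,0],[0.1,3.9,0.2,0,0,0]]
  ]
}}

```text
time: 5.85
tool_pos: [0.4939, -0.0142, 0.053]
tcp_rot: [2.189, 2.251, 0.003]
wrist_force: [-3.3, -1.3, 5.3]
width: 0.131
```

```bash
python3 - <<'E'
from h import *
s=st(); print(w2b(s["tool_pos"])); pic("scene","s5",(160,120,330,290),4);
E
```

```text
time 5.85
q [-7.9600e-02  1.0900e-01  2.1484e+00  7.0000e-04  8.8180e-01 -1.0820e-01]
tool_pos [ 0.4939 -0.0142  0.053 ]
tcp_rot [2.189  2.2514 0.003 ]
wrist_force [-3.3116 -1.3089  5.2652]
torque [0.1002 0.6627 0.0592]
width 0.1312
[-45.    0.3]
```

View pics/s5.png

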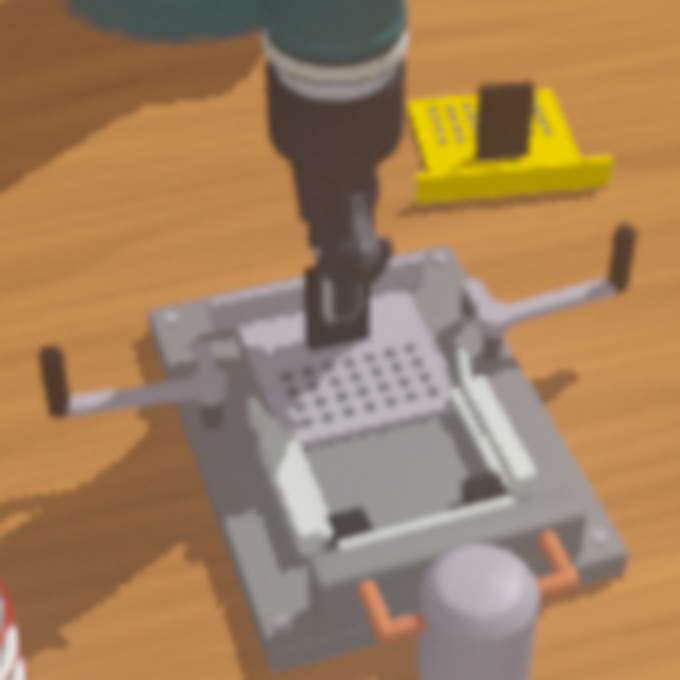

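The cassette rests on the base and slides with light friction, its leading edge just entering the lips. Continuing.

Emit:
{"fn": "servo_tool", "kwargs": {
  "plan": [
    [[0,0.4,0,0,0,0],[0,0.9,0,0,0,0],[0,1.4,0,0,0,0],[0,1.9,0,0,0,0],[0,2.4,0,0,0,0],[0,2.9,0,0,0,0],[0,3.4,0,0,0,0],[0,3.8,0,0,0,0],[0,3.9,0,0,0,0]]
  ]
}}

```text
time: 6.65
tool_pos: [0.5342, -0.0131, 0.0531]
tcp_rot: [2.188, 2.25, 0.005]
wrist_force: [-1.2, -0.8, 0.7]
width: 0.13
```

```bash
python3 - <<'E'
from h import *
s=st(); print(w2b(s["tool_pos"])); pic("scene","s6",(160,120,330,290),4);
E
```

```text
time 6.65
q [-7.1600e-02  1.7880e-01  2.0667e+00  8.0000e-04  8.9190e-01 -1.0020e-01]
tool_pos [ 0.5342 -0.0131  0.0531]
tcp_rot [2.1881 2.2504 0.005 ]
wrist_force [-1.2032 -0.8325  0.6999]
torque [0.0823 0.4267 0.0524]
width 0.1302
[-4.7  0.2]
```

View pics/s6.png

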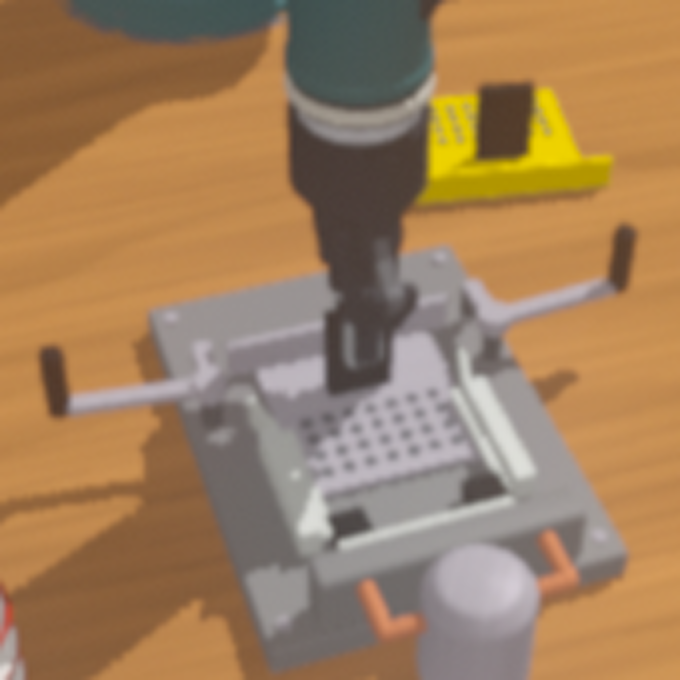

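Emit:
{"fn": "servo_tool", "kwargs": {
  "plan": [
    [[0,0.4,0,0,0,0],[0,0.8,0,0,0,0],[0,1.2,0,0,0,0],[0,1.5,0,0,0,0],[0,1.5,0,0,0,0]]
  ]
}}

```text
time: 7.12
tool_pos: [0.5503, -0.0127, 0.0533]
tcp_rot: [2.187, 2.25, 0.007]
wrist_force: [1.0, -0.8, -1.0]
width: 0.132
```

Emit:
{"fn": "servo_tool", "kwargs": {
  "plan": [
    [[0,0.15,0,0,0,0],[0,0.3,0,0,0,0],[0,0.4,0,0,0,0]]
  ]
}}

```text
time: 7.37
tool_pos: [0.5544, -0.0126, 0.0532]
tcp_rot: [2.187, 2.25, 0.007]
wrist_force: [-2.3, -0.6, 0.1]
width: 0.129
```

Emit:
{"fn": "servo_tool", "kwargs": {
  "plan": [
    [[0,0.15,0,0,0,0],[0,0.3,0,0,0,0],[0,0.4,0,0,0,0]]
  ]
}}

```text
time: 7.62
tool_pos: [0.5562, -0.0125, 0.053]
tcp_rot: [2.189, 2.253, 0.001]
wrist_force: [-9.0, -0.2, 8.0]
width: 0.134
```

Emit:
{"fn": "servo_tool", "kwargs": {
  "plan": [
    [[0,0.1,0,0,0,0],[0,0.2,0,0,0,0],[0,0.25,0,0,0,0],[0,0.25,0,0,0,0]]
  ]
}}

```text
time: 7.95
tool_pos: [0.5565, -0.0125, 0.0531]
tcp_rot: [-2.187, -2.251, 0.004]
wrist_force: [-9.2, -0.8, 8.0]
width: 0.134
```

```bash
python3 - <<'E'
from h import *
s=st(); print(w2b(s["tool_pos"])); pic("scene","s7",(200,170,310,280),6);
E
```

```text
time 7.95
q [-6.7100e-02  2.2200e-01  2.0137e+00 -2.0000e-04  9.0990e-01 -9.5600e-02]
tool_pos [ 0.5565 -0.0125  0.0531]
tcp_rot [-2.1874 -2.2509  0.0042]
wrist_force [-9.2025 -0.7552  7.9915]
torque [0.0204 1.2625 0.0496]
width 0.1336
[17.6  0.2]
```

View pics/s7.png

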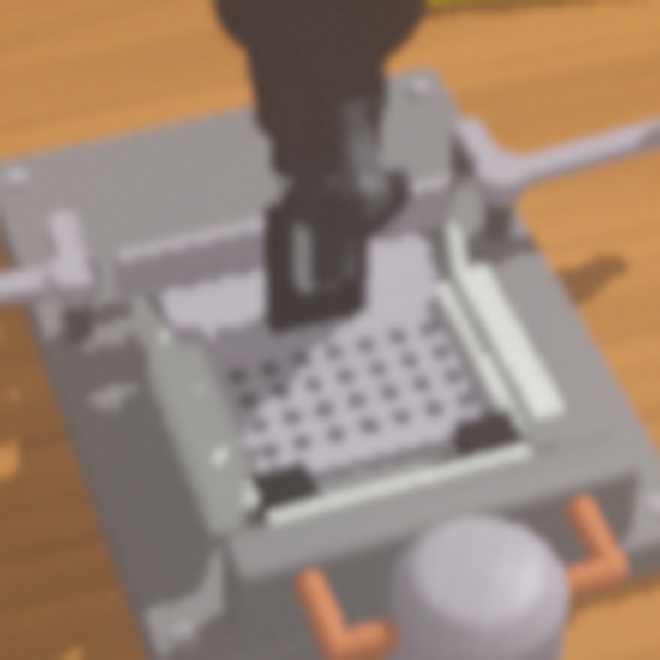

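Both pads are met: leading edge at the black pads, crop (285,490) and (485,435), and force rose to about 9 N at origin x≈37.6 mm, within 40±7. Releasing and going up.

Emit:
{"fn": "servo_tool", "kwargs": {
  "plan": [
    [[0,0,0,0,0,0],[0,0,0,0,0,0],[0,0,0,0,0,0],[0,0,0,0,0,0],[0,0,0,0,0,0]]
  ],
  "claw": 3.5,
  "grip_force": 30
}}

```text
time: 8.42
tool_pos: [0.5572, -0.0125, 0.0533]
tcp_rot: [-2.188, -2.251, 0.003]
wrist_force: [-0.3, 0.2, 0.1]
width: 0.408
```

Emit:
{"fn": "servo_tool", "kwargs": {
  "plan": [
    [[0,0,-0.7,0,0,0],[0,0,-2,0,0,0],[0,0,-4,0,0,0],[0,0,-6,0,0,0],[0,0,-8,0,0,0],[0,0,-9.5,0,0,0],[0,0,-10,0,0,0]]
  ]
}}

```text
time: 9.0
tool_pos: [0.5601, -0.0127, 0.158]
tcp_rot: [2.187, 2.251, 0.004]
wrist_force: [1.3, -0.7, 0.0]
width: 0.407
```

```bash
python3 - <<'E'
from h import *
s=st(); print(w2b(s["tool_pos"])); pic("scene","s8",(160,140,330,290),4.5);
E
```

```text
time 9.0
q [-6.7100e-02  1.0320e-01  1.9329e+00 -1.0000e-04  1.1010e+00 -9.5600e-02]
tool_pos [ 0.5601 -0.0127  0.158 ]
tcp_rot [2.1871 2.2505 0.0043]
wrist_force [ 1.3317 -0.7139  0.046 ]
torque [-0.0108  0.0062 -0.0512]
width 0.4072
[21.2 -0.1]
```

View pics/s8.png

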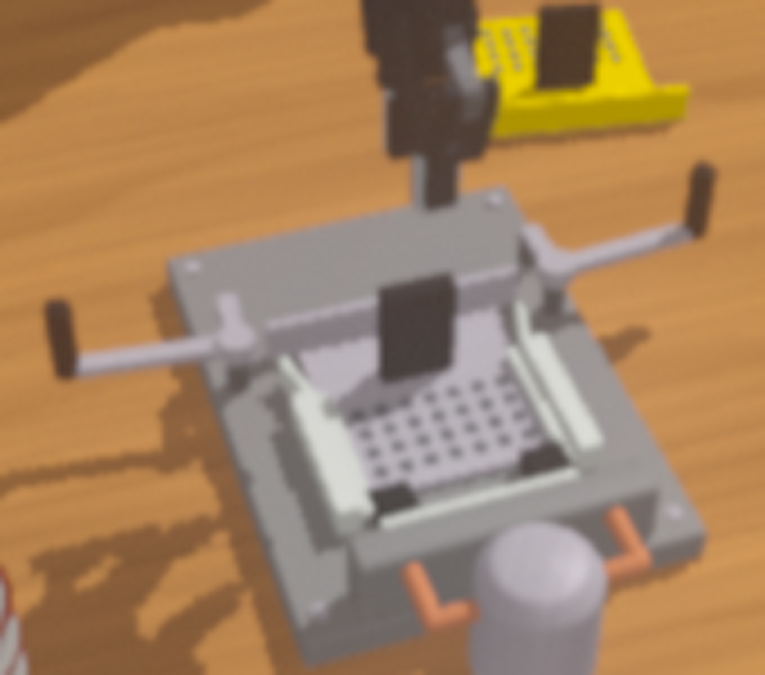

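The cassette stays put after release (grip at crop (417,328), leading edge at the pads). Next is the left lever.

```bash
cat >> h.py <<'E'
def lev(side,th,lead,z):
    """tool pose with jaws about the pin at joint th, tool centre lead mm ahead along the closing tangent"""
    ph=np.radians(85)+th; a=ph+np.pi/2
    x=-7+85*np.cos(ph)+lead*np.cos(a); y=88+85*np.sin(ph)+lead*np.sin(a)
    ty=np.degrees(a)-180   # tool y yaw (bay): tool -y = closing tangent
    if side<0: y,ty=-y,-ty
    X,Y=b2w(x,y); return X,Y,z,ty+90+np.degrees(BA)
E
python3 - <<'E'
from h import *
row(*lev(1,.159,0,.16));row(*lev(1,.159,0,.06))
E
```

```text
(np.float64(0.5208034236722722), np.float64(0.1591291336597707), 0.16, np.float64(95.77160654845946)) row [17.29, -3.42, -0.26] [0.24, 0.04, -4.13]
(np.float64(0.5208034236722722), np.float64(0.1591291336597707), 0.06, np.float64(95.77160654845946)) row [17.29, -3.46, 9.74] [0.24, 0.04, -4.13]
```

Emit:
{"fn": "servo_tool", "kwargs": {
  "plan": [
    [[1.5,-0.3,0,0,0,-0.5],[4,-0.8,0,0,0,-1],[7,-1.4,0,0,0,-2],[10,-2,0,0,0,-2.5],[13,-2.6,0,0,0,-3],[15.5,-3.1,0,0,0,-3.7],[17,-3.4,0,0.2,0,-4.1],[17.3,-3.4,0,0.2,0,-4.1],[17.3,-3.4,1,0.2,0,-4.1],[17.3,-3.4,2.5,0.2,0,-4.1],[17.3,-3.4,2.8,0.2,0,-4.1]]
  ]
}}

```text
time: 9.97
tool_pos: [0.5194, 0.1578, 0.1263]
tcp_rot: [-2.107, -2.328, 0.006]
wrist_force: [-0.6, -0.8, -0.3]
width: 0.413
```

```bash
python3 - <<'E'
from h import *
s=st(); print(w2b(s["tool_pos"])); pic("scene","s9",(260,120,370,220),6.5);pic("top","t9",(130,120,260,230),6)
row(*lev(1,.159,0,.06))
E
```

```text
time 9.9667
q [ 2.5000e-01  1.0860e-01  1.9909e+00 -1.5000e-03  1.0461e+00  1.5120e-01]
tool_pos [0.5194 0.1578 0.1263]
tcp_rot [-2.1074 -2.3283  0.0064]
wrist_force [-0.6051 -0.7853 -0.2538]
torque [ 0.0158  0.066  -0.026 ]
width 0.4125
[-14.6 171.5]
(np.float64(0.5208034236722722), np.float64(0.1591291336597707), 0.06, np.float64(95.77160654845946)) row [0.13, 0.13, 6.74] [-0.18, 0.09, -0.11]
```

View pics/s9.png

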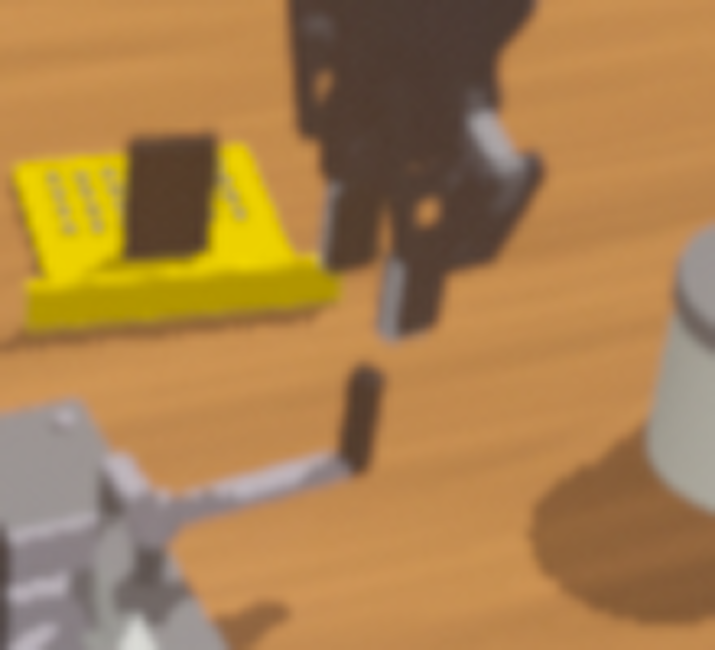

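View pics/t9.png

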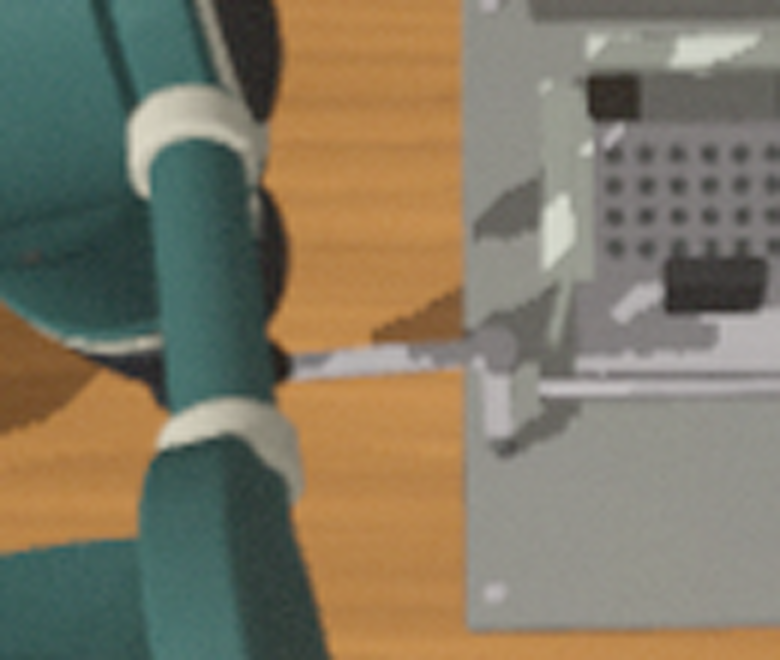

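```bash
python3 - <<'E'
from h import *
c=load("scene")
x,y,_,_=lev(1,.159,0,0)
f=lambda p:((w2px(c,p)-[260,120])*6.5).round(0)
print("pin top",f([x,y,.094]),"pin base",f([x,y,.053]),"tcp",f([.5194,.1578,.1263]))
E
```

```text
pin top [362. 370.] pin base [350. 453.] tcp [368. 300.]
```

The pin top is seen at crop (367,372) against a prediction of (362,370), and the fingers straddle it. Going down around the pin.

Emit:
{"fn": "servo_tool", "kwargs": {
  "plan": [
    [[0,0.1,1.5,0,0,0],[0.1,0.1,3.5,-0.2,0,0],[0.1,0.1,5.3,-0.2,0,0],[0.1,0.1,6.3,-0.2,0,0],[0.1,0.1,6.6,-0.2,0,0],[0.1,0.1,6.7,-0.2,0,0]]
  ]
}}

```text
time: 10.57
tool_pos: [0.5204, 0.1583, 0.06]
tcp_rot: [2.109, 2.327, -0.003]
wrist_force: [-0.3, 1.2, -0.1]
width: 0.408
```

Emit:
{"fn": "servo_tool", "kwargs": {
  "plan": [
    [[0,0,0,0,0,0],[0,0,0,0,0,0],[0,0,0,0,0,0]]
  ],
  "claw": 2.2
}}

```text
time: 10.82
tool_pos: [0.5214, 0.1585, 0.0612]
tcp_rot: [2.108, 2.326, -0.0]
wrist_force: [0.7, 0.5, 0.6]
width: 0.262
```

```bash
python3 - <<'E'
from h import *
s=st(); print(w2b(s["tool_pos"])); pic("scene","s10",(260,120,370,220),6.5)
for t in (.159,.35,.5,.65,.8): row(*lev(1,t,3,.06))
E
```

```text
time 10.8167
q [ 0.2504  0.1882  2.0373 -0.0021  0.9151  0.1536]
tool_pos [0.5214 0.1585 0.0612]
tcp_rot [ 2.1085e+00  2.3263e+00 -1.0000e-04]
wrist_force [0.6502 0.4878 0.5811]
torque [0.0003 0.02   0.0046]
width 0.2617
[-12.5 172.1]
(np.float64(0.5178186316741366), np.float64(0.15882744387229766), 0.06, np.float64(95.77160654845946)) row [0.07, -0.34, 0.11] [0.07, 0.09, -0.14]
(np.float64(0.5020309603754494), np.float64(0.15510566000658166), 0.06, np.float64(106.7151004354582)) row [-0.15, -1.95, 0.11] [0.06, 0.09, -11.09]
(np.float64(0.4903011493823595), np.float64(0.15011851869238874), 0.06, np.float64(115.30946736242055)) row [-0.53, -3.17, 0.11] [0.05, 0.1, -19.68]
(np.float64(0.47944832060711107), np.float64(0.1434344965502592), 0.06, np.float64(123.9038342893829)) row [-1.09, -4.31, 0.11] [0.04, 0.1, -28.28]
(np.float64(0.4697162051866853), np.float64(0.13520370230760853), 0.06, np.float64(132.49820121634525)) row [-1.81, -5.36, 0.11] [0.04, 0.11, -36.87]
```

View pics/s10.png

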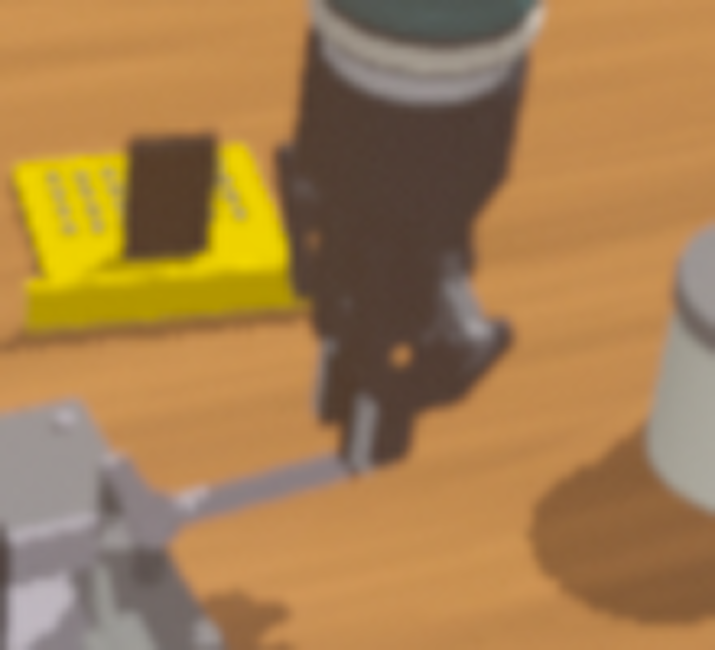

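The jaws are around the left pin (crop (365,430)). Swinging it in slowly.

Emit:
{"fn": "servo_tool", "kwargs": {
  "plan": [
    [[0.05,-0.2,0,0,0,0],[0.05,-0.5,0,0,0,-1.5],[0.05,-0.8,0,0,0,-3.5],[0,-1.2,0,0,0,-6],[-0.05,-1.6,0,0,0,-8.7],[-0.15,-1.95,0,0,0,-11],[-0.25,-2.3,0,0,0,-13.5],[-0.35,-2.65,0,0,0,-16],[-0.5,-3.05,0,0,0,-18.8],[-0.6,-3.35,0,0,0,-21],[-0.75,-3.65,0,0,0,-23.3],[-0.9,-3.95,0,0,0,-25.5],[-1.05,-4.25,0,0,0,-27.8],[-1.1,-4.3,0,0,0,-28.3]]
  ]
}}

```text
time: 12.03
tool_pos: [0.4808, 0.1447, 0.0621]
tcp_rot: [1.473, 2.77, 0.005]
wrist_force: [2.7, 5.6, -1.5]
width: 0.257
```

```bash
cat >> h.py <<'E'
def force(side,th):
    s=bot.read_state(); ph=np.radians(85)+th; t=np.array([-np.sin(ph),np.cos(ph)]);u=np.array([np.cos(ph),np.sin(ph)])
    if side<0:t[1]*=-1;u[1]*=-1
    M=np.array([[np.cos(BA),-np.sin(BA)],[np.sin(BA),np.cos(BA)]]); f=s["wrist_force"][:2]
    p=w2b(s["tool_pos"])-[-7,88*side]; p[1]*=side
    print("tool angle th",np.arctan2(p[1],p[0])-np.radians(85),"r",np.hypot(*p).round(1),"ftan",(f@(M@t)).round(2),"frad",(f@(M@u)).round(2), "w",(s["width"]*85.4).round(1))
E
python3 - <<'E'
from h import *
s=st(); pic("scene","s11",(160,120,370,270),3.5)
force(1,.6)
for t in (.65,.7,.8,.85,.9): row(*lev(1,t,3,.06))
E
```

```text
time 12.0333
q [ 0.2427  0.1084  2.1285 -0.      0.8996 -0.3507]
tool_pos [0.4808 0.1447 0.0621]
tcp_rot [1.4732 2.7704 0.0054]
wrist_force [ 2.6636  5.5588 -1.5068]
torque [ 0.7721 -0.3785  0.0407]
width 0.2572Traceback (most recent call last):
  File "<stdin>", line 3, in <module>
  File "h.py", line 44, in force
    print("tool angle th",np.arctan2(p[1],p[0])-np.radians(85),"r",np.hypot(*p).round(1),"ftan",(f@(M@t)).round(2),"frad",(f@(M@u)).round(2), "w",(s["width"]*85.4).round(1))
                                                                                                                                                  ^^^^^^^^^^^^^^^^^^^^^^^
AttributeError: 'float' object has no attribute 'round'
```

View pics/s11.png

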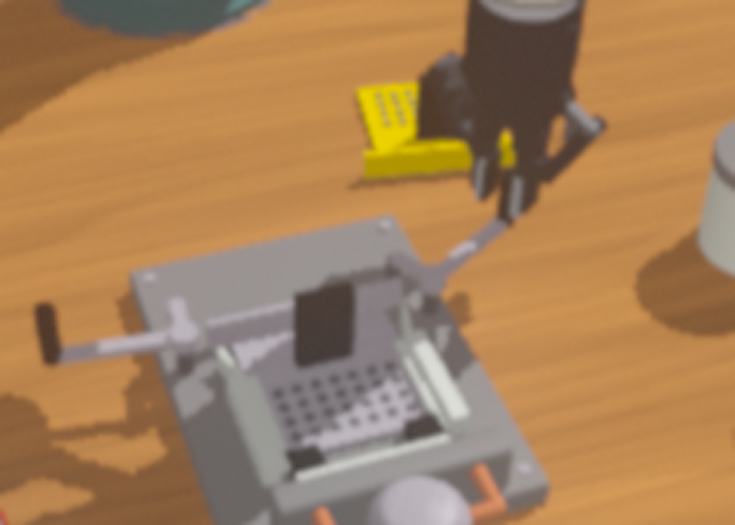

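```bash
sed -i 's/(s\["width"\]\*85.4).round(1)/round(s["width"]*85.4,1)/' h.py
python3 - <<'E'
from h import *
force(1,.6)
print("yellow grip",px2w(load("top"),260/1.5,398/1.5,.05))
for t in (.65,.7,.8,.85,.9,1.0): row(*lev(1,t,3,.06))
E
```

```text
tool angle th 0.6645272918154603 r 85.2 ftan -3.48 frad 2.74 w 21.8
yellow grip [0.32465308 0.15604398 0.05      ]
(np.float64(0.47944832060711107), np.float64(0.1434344965502592), 0.06, np.float64(123.9038342893829)) row [-0.02, -0.18, 0.21] [0.27, 0.1, 0.06]
(np.float64(0.4760683975683121), np.float64(0.1408543118945757), 0.06, np.float64(126.76862326503704)) row [-0.05, -0.61, 0.21] [0.26, 0.11, -2.81]
(np.float64(0.4697162051866853), np.float64(0.13520370230760853), 0.06, np.float64(132.49820121634525)) row [-0.16, -1.45, 0.2] [0.26, 0.12, -8.54]
(np.float64(0.4667598130166536), np.float64(0.1321474009575117), 0.06, np.float64(135.36299019199936)) row [-0.25, -1.86, 0.2] [0.25, 0.13, -11.4]
(np.float64(0.46395986696952346), np.float64(0.12894716116356053), 0.06, np.float64(138.22777916765347)) row [-0.36, -2.27, 0.2] [0.25, 0.14, -14.27]
(np.float64(0.4588568983455002), np.float64(0.12214720175340539), 0.06, np.float64(143.9573571189617)) row [-0.64, -3.08, 0.2] [0.24, 0.15, -20.0]
```

Emit:
{"fn": "servo_tool", "kwargs": {
  "plan": [
    [[0,-0.3,0.1,0,0,-1],[-0.05,-0.65,0.1,0,0,-3],[-0.1,-1.05,0.2,0,0,-5.7],[-0.15,-1.4,0.2,0.2,0,-8.2],[-0.25,-1.8,0.2,0.2,0,-11],[-0.35,-2.2,0.2,0.2,0,-14],[-0.35,-2.2,0.2,0.2,0,-14]]
  ]
}}

```text
time: 12.67
tool_pos: [0.4658, 0.1304, 0.0614]
tcp_rot: [1.124, 2.928, 0.005]
wrist_force: [1.6, 3.7, 1.9]
width: 0.261
```

```bash
python3 - <<'E'
from h import *
force(1,.85)
for t in (.9,1,1.1): row(*lev(1,t,3,.06))
E
```

```text
tool angle th 0.9077672579837337 r 84.6 ftan -3.72 frad 1.43 w 22.3
(np.float64(0.46395986696952346), np.float64(0.12894716116356053), 0.06, np.float64(138.22777916765347)) row [0.04, -0.23, 0.14] [0.26, 0.21, -0.21]
(np.float64(0.4588568983455002), np.float64(0.12214720175340539), 0.06, np.float64(143.9573571189617)) row [-0.04, -1.08, 0.14] [0.25, 0.22, -5.94]
(np.float64(0.45445828649028946), np.float64(0.11487176702380174), 0.06, np.float64(149.68693507026993)) row [-0.2, -1.91, 0.14] [0.24, 0.24, -11.67]
```

Emit:
{"fn": "servo_tool", "kwargs": {
  "plan": [
    [[0,-0.2,0.05,0,0,-0.5],[0,-0.45,0.1,0,0,-1.7],[0,-0.7,0.1,0.2,0.2,-3.4],[-0.05,-0.9,0.1,0.2,0.2,-4.8],[-0.05,-0.9,0.1,0.2,0.2,-5]]
  ]
}}

```text
time: 13.08
tool_pos: [0.461, 0.1241, 0.0612]
tcp_rot: [0.996, 2.977, 0.004]
wrist_force: [0.3, 4.4, 2.0]
width: 0.255
```

```bash
python3 - <<'E'
from h import *
force(1,.95)
for t in (1,1.1,1.2): row(*lev(1,t,3,.06))
E
```

```text
tool angle th 1.0020060741242123 r 84.4 ftan -3.62 frad 2.51 w 21.8
(np.float64(0.4588568983455002), np.float64(0.12214720175340539), 0.06, np.float64(143.9573571189617)) row [0.05, -0.29, 0.12] [0.18, 0.07, -0.97]
(np.float64(0.45445828649028946), np.float64(0.11487176702380174), 0.06, np.float64(149.68693507026993)) row [-0.03, -1.13, 0.12] [0.18, 0.08, -6.7]
(np.float64(0.4508079808795608), np.float64(0.10719355071362875), 0.06, np.float64(155.4165130215782)) row [-0.2, -1.96, 0.12] [0.17, 0.09, -12.43]
```

Emit:
{"fn": "servo_tool", "kwargs": {
  "plan": [
    [[0,-0.2,0.05,0,0,-1],[0,-0.45,0.1,0.1,0,-2.5],[0,-0.7,0.1,0.2,0,-4.2],[0,-0.9,0.1,0.2,0,-5.5],[0,-0.9,0.1,0.2,0,-5.5]]
  ]
}}

```text
time: 13.5
tool_pos: [0.4569, 0.1176, 0.0611]
tcp_rot: [0.853, 3.02, 0.002]
wrist_force: [1.5, 4.1, 0.7]
width: 0.257
```

```bash
python3 - <<'E'
from h import *
force(1,1.05); pic("scene","s12",(200,130,330,250),6)
for t in (1.1,1.15,1.2,1.3): row(*lev(1,t,3,.06))
E
```

```text
tool angle th 1.0924248773673062 r 84.3 ftan -4.28 frad 0.96 w 22.0
(np.float64(0.45445828649028946), np.float64(0.11487176702380174), 0.06, np.float64(149.68693507026993)) row [0.06, -0.36, 0.1] [0.12, 0.18, -1.28]
(np.float64(0.4525371359806929), np.float64(0.11107829719723065), 0.06, np.float64(152.5517240459241)) row [0.03, -0.78, 0.1] [0.12, 0.18, -4.14]
(np.float64(0.4508079808795608), np.float64(0.10719355071362875), 0.06, np.float64(155.4165130215782)) row [-0.03, -1.21, 0.1] [0.12, 0.18, -7.01]
(np.float64(0.44794245416034606), np.float64(0.09918927102217687), 0.06, np.float64(161.1460909728864)) row [-0.2, -2.04, 0.1] [0.11, 0.19, -12.74]
```

View pics/s12.png

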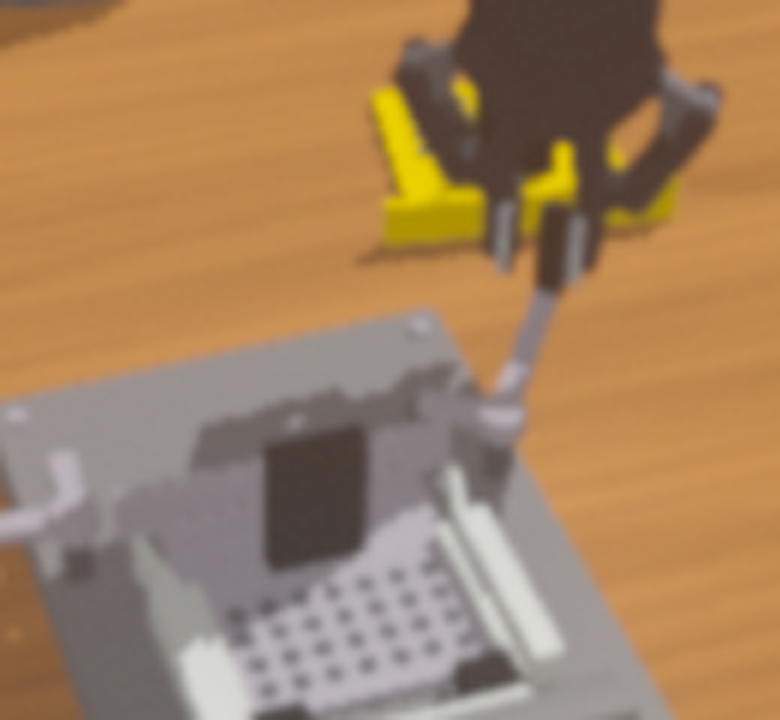

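Emit:
{"fn": "servo_tool", "kwargs": {
  "plan": [
    [[0,-0.2,0.05,0,0,-1],[0,-0.4,0.1,0.1,0,-2.2],[0,-0.5,0.1,0.1,0.1,-3],[0,-0.5,0.1,0.1,0.1,-3]]
  ]
}}

```text
time: 13.88
tool_pos: [0.4555, 0.1148, 0.061]
tcp_rot: [0.777, 3.041, 0.005]
wrist_force: [1.1, 8.3, 2.9]
width: 0.255
```

Emit:
{"fn": "servo_tool", "kwargs": {
  "plan": [
    [[0,-0.2,0,0,0,-1],[0,-0.4,0,0,0,-2.2],[0,-0.5,0,0,0,-3],[0,-0.5,0,0,0,-3]]
  ]
}}

```text
time: 14.22
tool_pos: [0.454, 0.1117, 0.0612]
tcp_rot: [0.699, 3.058, 0.009]
wrist_force: [3.1, 7.4, -1.7]
width: 0.258
```

```bash
python3 - <<'E'
from h import *
force(1,1.15)
for t in (1.15,1.2,1.25,1.3,1.35): row(*lev(1,t,3,.06))
E
```

```text
tool angle th 1.1715346609804596 r 84.1 ftan -7.96 frad 0.64 w 22.0
(np.float64(0.4525371359806929), np.float64(0.11107829719723065), 0.06, np.float64(152.5517240459241)) row [0.1, -0.12, 0.12] [0.4, 0.19, 1.7]
(np.float64(0.4508079808795608), np.float64(0.10719355071362875), 0.06, np.float64(155.4165130215782)) row [0.09, -0.54, 0.12] [0.4, 0.2, -1.16]
(np.float64(0.44927514317411943), np.float64(0.10322723741606821), 0.06, np.float64(158.2813019972323)) row [0.05, -0.97, 0.11] [0.39, 0.21, -4.03]
(np.float64(0.44794245416034606), np.float64(0.09918927102217687), 0.06, np.float64(161.1460909728864)) row [-0.0, -1.39, 0.11] [0.39, 0.22, -6.89]
(np.float64(0.4468132448667239), np.float64(0.0950897443450072), 0.06, np.float64(164.01087994854052)) row [-0.08, -1.81, 0.11] [0.38, 0.23, -9.76]
```

The roller has met the faceplate at about 1.08, and the force is now 8 N against about 4 N of friction before. I'll leave the left lever half-pressed so the plate doesn't skew, and bring in the right lever.

```bash
python3 - <<'E'
from h import *
s=bot.read_state();p=s["tool_pos"]
row(*lev(1,1.12,0,.0612)); row(p[0],p[1],.13,154); row(*lev(-1,.205,0,.13))
E
```

```text
(np.float64(0.45512916080384946), np.float64(0.11598554945756363), 0.0612, np.float64(150.8328506605316)) row [0.08, 0.44, 0.0] [0.41, 0.19, 3.42]
(np.float64(0.453960116311888), np.float64(0.11168832085429144), 0.13, 154) row [-0.02, 0.05, -6.88] [0.4, 0.2, 0.25]
(np.float64(0.5269221286551078), np.float64(-0.186031559917858), 0.13, np.float64(84.91594280569751)) row [-19.53, -23.6, -6.98] [0.47, -0.07, 69.34]
```

Emit:
{"fn": "servo_tool", "kwargs": {
  "plan": [
    [[0,0.2,0,0,0,0],[0,0.4,0,0,0,0],[0,0.4,-1,0,0,0],[0,0.4,-3,0,0,0],[0,0.4,-5.5,0,0,0],[0,0.4,-7,0,0,0],[0,0.4,-7,0,0,0]]
  ]
}}

```text
time: 14.8
tool_pos: [0.458, 0.1151, 0.1355]
tcp_rot: [0.698, 3.051, 0.013]
wrist_force: [0.4, 0.2, 0.1]
width: 0.256
```

```bash
python3 - <<'E'
from h import *
st();row(*lev(-1,.205,0,.13))
E
```

```text
time 14.8
q [ 0.1914 -0.0496  2.1351  0.0033  1.0424 -0.9314]
tool_pos [0.458  0.1151 0.1355]
tcp_rot [0.6979 3.0514 0.0128]
wrist_force [0.3927 0.2189 0.0944]
torque [-0.0109 -0.0335  0.0336]
width 0.2562
(np.float64(0.5269221286551078), np.float64(-0.186031559917858), 0.13, np.float64(84.91594280569751)) row [-19.29, -24.13, 0.48] [0.85, 0.1, 69.32]
```

Emit:
{"fn": "servo_tool", "kwargs": {
  "plan": [
    [[-0.8,-1,0,0,0,3],[-2.4,-3,0,0,0,9],[-4.2,-5.3,0,0,0,15],[-6.2,-7.7,0,0,0,22],[-8.2,-10.2,0,0,0,29],[-10.2,-12.7,0,0,0,36],[-12.2,-15.2,0.1,0.3,0,43],[-14.2,-17.7,0.2,0.5,0,50],[-16,-20,0.3,0.6,0,57],[-17.7,-22.1,0.4,0.8,0,63],[-18.9,-23.6,0.4,0.8,0.1,68],[-19.3,-24.1,0.4,0.8,0.1,69.3],[-19.3,-24.1,0.4,0.8,0.1,69.3]]
  ],
  "claw": 3.5
}}

```text
time: 15.88
tool_pos: [0.5266, -0.1871, 0.13]
tcp_rot: [-2.318, -2.118, 0.0]
wrist_force: [-0.4, -0.3, -0.5]
width: 0.406
```

```bash
python3 - <<'E'
from h import *
s=st(); print(w2b(s["tool_pos"])); c=pic("scene","s13",(140,150,250,250),6.5)
x,y,_,_=lev(-1,.205,0,0)
f=lambda p:((w2px(c,p)-[140,150])*6.5).round(0)
print("pin top",f([x,y,.094]),"pin base",f([x,y,.053]),"tcp",f(s["tool_pos"]))
row(*lev(-1,.205,0,.06))
E
```

```text
time 15.8833
q [-3.8610e-01  1.3210e-01  1.9568e+00  3.0000e-04  1.0537e+00 -2.9610e-01]
tool_pos [ 0.5266 -0.1871  0.13  ]
tcp_rot [-2.3185e+00 -2.1185e+00  3.0000e-04]
wrist_force [-0.3892 -0.3479 -0.5144]
torque [ 0.0446 -0.0344 -0.0137]
width 0.406
[ -17.3 -173.5]
pin top [206. 375.] pin base [221. 460.] tcp [189. 296.]
(np.float64(0.5269221286551078), np.float64(-0.186031559917858), 0.06, np.float64(84.91594280569751)) row [-0.02, 0.07, 7.0] [-0.07, -0.06, 0.03]
```

View pics/s13.png

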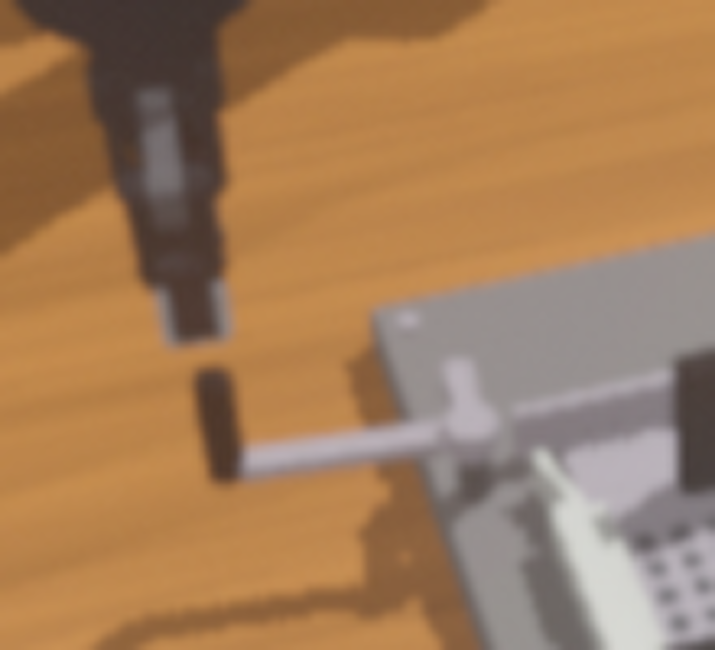

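Pin top is seen at (213,372) against a prediction of (206,375), which is good. Going down around the right pin.

Emit:
{"fn": "servo_tool", "kwargs": {
  "plan": [
    [[0,0,1.5,0,0,0],[0,0,3.5,0,0,0],[0,0,5.5,0,0,0],[0,0,6.6,0,0,0],[0,0,6.9,0,0,0],[0,0,7,0,0,0]]
  ]
}}

```text
time: 16.43
tool_pos: [0.5253, -0.1845, 0.0591]
tcp_rot: [-2.312, -2.121, 0.001]
wrist_force: [0.3, 0.2, 0.1]
width: 0.415
```

Emit:
{"fn": "servo_tool", "kwargs": {
  "plan": [
    [[0,0,0,0,0,0],[0,0,0,0,0,0],[0,0,0,0,0,0]]
  ],
  "claw": 2.2
}}

```text
time: 16.68
tool_pos: [0.5262, -0.1846, 0.0603]
tcp_rot: [-2.313, -2.122, 0.0]
wrist_force: [-0.1, -0.7, 0.8]
width: 0.256
```

```bash
python3 - <<'E'
from h import *
force(-1,.2); st(); pic("scene","s14",(140,150,250,250),6.5)
for t in (.2,.35,.5,.65,.8,.95): row(*lev(-1,t,3,.06))
E
```

```text
tool angle th 0.2154750026187613 r 83.7 ftan 0.08 frad 0.72 w 21.9
time 16.6833
q [-3.8270e-01  2.1290e-01  2.0089e+00  1.1000e-03  9.2170e-01 -2.9730e-01]
tool_pos [ 0.5262 -0.1846  0.0603]
tcp_rot [-2.3134 -2.1224  0.    ]
wrist_force [-0.1372 -0.7145  0.8263]
torque [ 0.0008 -0.0092 -0.0109]
width 0.2559
(np.float64(0.5243560598102094), np.float64(-0.18581725655361403), 0.06, np.float64(85.2024217032629)) row [-0.12, -0.17, 0.03] [-0.09, -0.08, -0.14]
(np.float64(0.5118492128427564), np.float64(-0.18335985480500755), 0.06, np.float64(76.60805477630058)) row [0.01, -1.44, 0.03] [-0.1, -0.07, 8.45]
(np.float64(0.499850033813216), np.float64(-0.1790610471751667), 0.06, np.float64(68.01368784933823)) row [0.34, -2.67, 0.03] [-0.1, -0.07, 17.05]
(np.float64(0.4886279984138964), np.float64(-0.17301737561577843), 0.06, np.float64(59.419320922375874)) row [0.84, -3.84, 0.03] [-0.11, -0.06, 25.64]
(np.float64(0.4784351293665936), np.float64(-0.16536456796068374), 0.06, np.float64(50.82495399541352)) row [1.52, -4.92, 0.04] [-0.11, -0.05, 34.23]
(np.float64(0.46950033653558804), np.float64(-0.1562744897713417), 0.06, np.float64(42.23058706845117)) row [2.35, -5.89, 0.04] [-0.12, -0.04, 42.83]
```

View pics/s14.png

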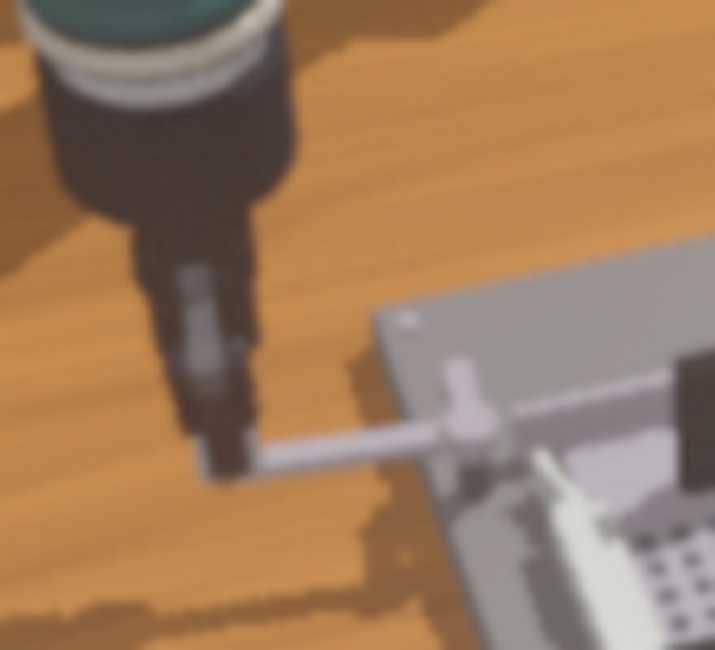

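The pin is inside the jaws. Swinging the right lever to about 0.9.

Emit:
{"fn": "servo_tool", "kwargs": {
  "plan": [
    [[-0.1,-0.3,0,0,0,0.5],[-0.1,-0.65,0,0,0,2.5],[-0.05,-1.05,0,0,0,5.5],[0,-1.4,0,0,0,8.2],[0.1,-1.8,0,0,0,11],[0.2,-2.2,0,0,0,13.8],[0.3,-2.55,0,0,0,16.3],[0.45,-2.95,0,0,0,19],[0.6,-3.35,0,0,0,22],[0.8,-3.7,0,0,0,24.7],[1,-4.1,0,0,0,27.6],[1.25,-4.5,0,0,0,30.8],[1.5,-4.9,0,0,0,34],[1.8,-5.25,0,0,0,37.2],[2.05,-5.55,0,0,0,39.8],[2.15,-5.7,0,0,0,41],[2.15,-5.7,0,0,0,41]]
  ]
}}

```text
time: 18.15
tool_pos: [0.4722, -0.1593, 0.0613]
tcp_rot: [2.912, 1.178, 0.002]
wrist_force: [2.1, -3.6, -0.3]
width: 0.257
```

```bash
python3 - <<'E'
from h import *
force(-1,.9); pic("scene","s15",(140,120,330,250),4)
for t in (.95,1,1.05,1.1,1.15): row(*lev(-1,t,3,.06))
E
```

```text
tool angle th 0.9375733156905985 r 85.0 ftan -3.99 frad 1.08 w 22.0
(np.float64(0.46950033653558804), np.float64(-0.1562744897713417), 0.06, np.float64(42.23058706845117)) row [0.02, -0.41, 0.13] [0.04, -0.04, 1.87]
(np.float64(0.4668372302361389), np.float64(-0.15295950901069433), 0.06, np.float64(39.365798092797064)) row [0.05, -0.83, 0.13] [0.04, -0.04, 4.74]
(np.float64(0.4643431321106699), np.float64(-0.1495155712722675), 0.06, np.float64(36.50100911714296)) row [0.12, -1.25, 0.13] [0.04, -0.04, 7.6]
(np.float64(0.4620242761055937), np.float64(-0.1459512846068391), 0.06, np.float64(33.63622014148885)) row [0.2, -1.67, 0.13] [0.04, -0.04, 10.47]
(np.float64(0.45988645815328616), np.float64(-0.14227555787482818), 0.06, np.float64(30.771431165834684)) row [0.3, -2.08, 0.13] [0.04, -0.04, 13.33]
```

View pics/s15.png

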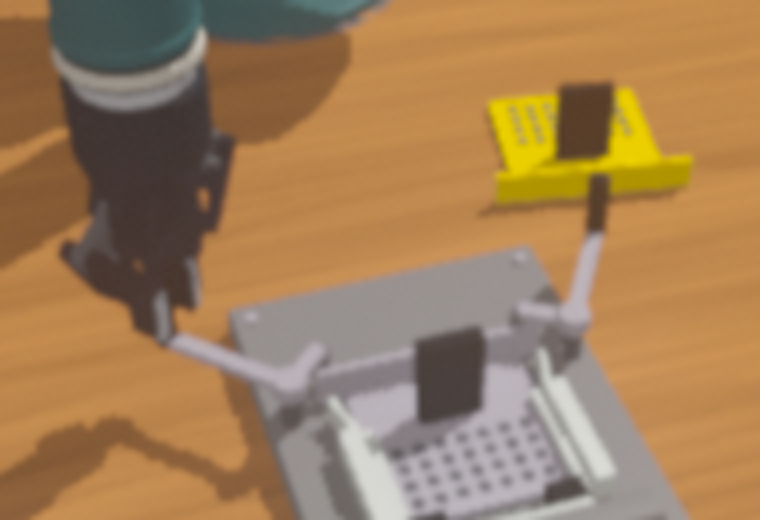

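Left lever has stayed where I left it (pin at (598,205)), and the right one is following. Advancing more slowly now.

Emit:
{"fn": "servo_tool", "kwargs": {
  "plan": [
    [[0,-0.2,0.05,0,0,0.7],[0,-0.5,0.1,0,0,2.3],[0.05,-0.8,0.1,0,0,4.5],[0.1,-1.1,0.1,0,0,6.5],[0.15,-1.3,0.1,0,0,8],[0.15,-1.3,0.1,0,0,8]]
  ]
}}

```text
time: 18.7
tool_pos: [0.4647, -0.1495, 0.0611]
tcp_rot: [2.985, 0.972, 0.002]
wrist_force: [0.7, -3.8, 1.9]
width: 0.258
```

Emit:
{"fn": "servo_tool", "kwargs": {
  "plan": [
    [[0,-0.2,0,0,0,1],[0,-0.4,0,0,0,2.4],[0,-0.5,0,0,0,3],[0,-0.5,0,0,0,3]]
  ]
}}

```text
time: 19.03
tool_pos: [0.4622, -0.1458, 0.0613]
tcp_rot: [3.009, 0.894, 0.004]
wrist_force: [3.5, -4.4, -0.4]
width: 0.256
```

```bash
python3 - <<'E'
from h import *
force(-1,1.05)
for t in (1.05,1.1,1.15,1.2): row(*lev(-1,t,3,.06))
E
```

```text
tool angle th 1.136432752728834 r 84.9 ftan -5.63 frad -0.16 w 21.8
(np.float64(0.4643431321106699), np.float64(-0.1495155712722675), 0.06, np.float64(36.50100911714296)) row [-0.02, 0.43, 0.13] [0.2, -0.08, -3.41]
(np.float64(0.4620242761055937), np.float64(-0.1459512846068391), 0.06, np.float64(33.63622014148885)) row [-0.02, 0.01, 0.13] [0.19, -0.08, -0.54]
(np.float64(0.45988645815328616), np.float64(-0.14227555787482818), 0.06, np.float64(30.771431165834684)) row [0.0, -0.42, 0.13] [0.19, -0.09, 2.32]
(np.float64(0.45793502168527384), np.float64(-0.13849757847878325), 0.06, np.float64(27.906642190180577)) row [0.04, -0.84, 0.13] [0.19, -0.09, 5.19]
```

Emit:
{"fn": "servo_tool", "kwargs": {
  "plan": [
    [[0,-0.2,0,0,0,1],[0,-0.4,0,0,0,2],[0,-0.5,0,0,0,3],[0,-0.5,0,0,0,3]]
  ]
}}

```text
time: 19.37
tool_pos: [0.4605, -0.1427, 0.0614]
tcp_rot: [3.028, 0.815, 0.007]
wrist_force: [4.8, -8.3, -4.9]
width: 0.257
```

Emit:
{"fn": "servo_tool", "kwargs": {
  "plan": [
    [[0,-0.2,0,0,0,1],[0,-0.4,0,0,0,2],[0,-0.5,0,0,0,3],[0,-0.5,0,0,0,3]]
  ]
}}

```text
time: 19.7
tool_pos: [0.4591, -0.1398, 0.0614]
tcp_rot: [3.045, 0.735, 0.01]
wrist_force: [4.8, -8.5, -5.8]
width: 0.257
```

```bash
python3 - <<'E'
from h import *
force(-1,1.15)
for t in (1.15,1.2,1.25,1.3): row(*lev(-1,t,3,.06))
E
```

```text
tool angle th 1.2155760425070117 r 84.5 ftan -9.8 frad 0.23 w 21.9
(np.float64(0.45988645815328616), np.float64(-0.14227555787482818), 0.06, np.float64(30.771431165834684)) row [-0.05, 0.25, 0.14] [0.57, -0.22, -3.64]
(np.float64(0.45793502168527384), np.float64(-0.13849757847878325), 0.06, np.float64(27.906642190180577)) row [-0.05, -0.17, 0.13] [0.57, -0.23, -0.77]
(np.float64(0.4561748442764384), np.float64(-0.1346267893996608), 0.06, np.float64(25.04185321452647)) row [-0.03, -0.6, 0.13] [0.56, -0.24, 2.09]
(np.float64(0.4546103254536192), np.float64(-0.13067286559429064), 0.06, np.float64(22.17706423887236)) row [0.01, -1.02, 0.13] [0.56, -0.26, 4.96]
```

Emit:
{"fn": "servo_tool", "kwargs": {
  "plan": [
    [[0,-0.2,0,0.2,-0.1,1],[0,-0.35,0,0.4,-0.2,1.5],[0,-0.45,0,0.5,-0.2,2],[0,-0.45,0,0.5,-0.2,2]]
  ]
}}

```text
time: 20.03
tool_pos: [0.4582, -0.1378, 0.0613]
tcp_rot: [3.061, 0.684, 0.004]
wrist_force: [4.7, -11.1, -6.7]
width: 0.258
```

```bash
python3 - <<'E'
from h import *
force(-1,1.2)
for t in (1.2,1.25,1.3): row(*lev(-1,t,3,.06))
E
```

```text
tool angle th 1.2415201399117732 r 84.5 ftan -12.0 frad 1.06 w 22.0
(np.float64(0.45793502168527384), np.float64(-0.13849757847878325), 0.06, np.float64(27.906642190180577)) row [-0.05, 0.05, 0.13] [0.32, -0.07, -2.71]
(np.float64(0.4561748442764384), np.float64(-0.1346267893996608), 0.06, np.float64(25.04185321452647)) row [-0.05, -0.38, 0.13] [0.31, -0.08, 0.16]
(np.float64(0.4546103254536192), np.float64(-0.13067286559429064), 0.06, np.float64(22.17706423887236)) row [-0.02, -0.8, 0.13] [0.31, -0.09, 3.02]
```

Force is up to 12 N at about 1.20 and climbing. I'll pause the right lever and bring the left one up, to keep the plate square.

Emit:
{"fn": "servo_tool", "kwargs": {
  "plan": [
    [[0,0.2,0,0,0,0],[0,0.4,0,0,0,0],[0,0.4,-1,0,0,0],[0,0.4,-3,0,0,0],[0,0.4,-5.5,0,0,0],[0,0.4,-7,0,0,0],[0,0.4,-7,0,0,0]]
  ]
}}

```text
time: 20.62
tool_pos: [0.4617, -0.1414, 0.1352]
tcp_rot: [3.059, 0.684, 0.012]
wrist_force: [0.9, -0.2, 0.2]
width: 0.254
```

```bash
python3 - <<'E'
from h import *
st();row(*lev(1,1.125,0,.13)); pic("top","t16",(150,80,340,230),4); pic("scene","s16",(140,120,330,270),4)
E
```

```text
time 20.6167
q [-0.3472 -0.0252  2.1123 -0.0024  1.0444  0.7847]
tool_pos [ 0.4617 -0.1414  0.1352]
tcp_rot [3.0589 0.684  0.0116]
wrist_force [ 0.8736 -0.1553  0.1536]
torque [ 0.0606 -0.0139  0.0025]
width 0.2543
(np.float64(0.45492296182964126), np.float64(0.1156139224850042), 0.13, np.float64(151.119329558097)) row [10.33, -23.55, 0.38] [0.63, 0.36, -125.91]
```

View pics/t16.png

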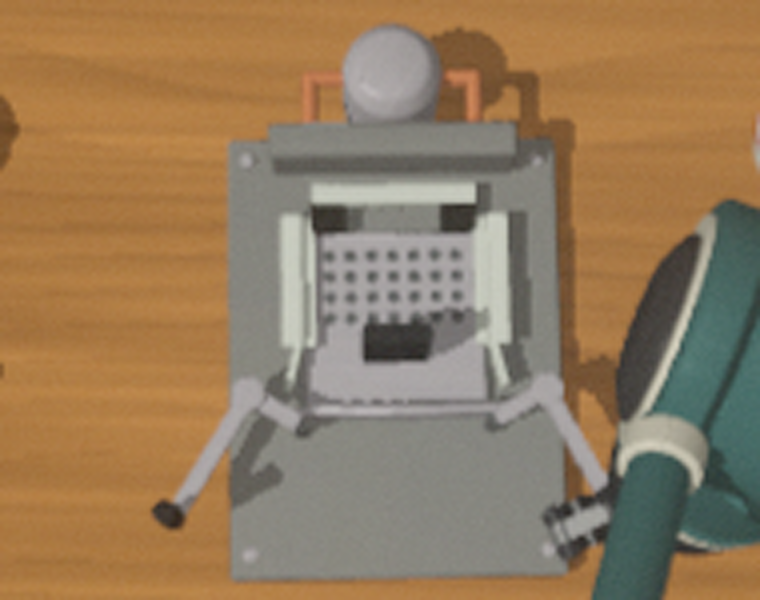

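View pics/s16.png

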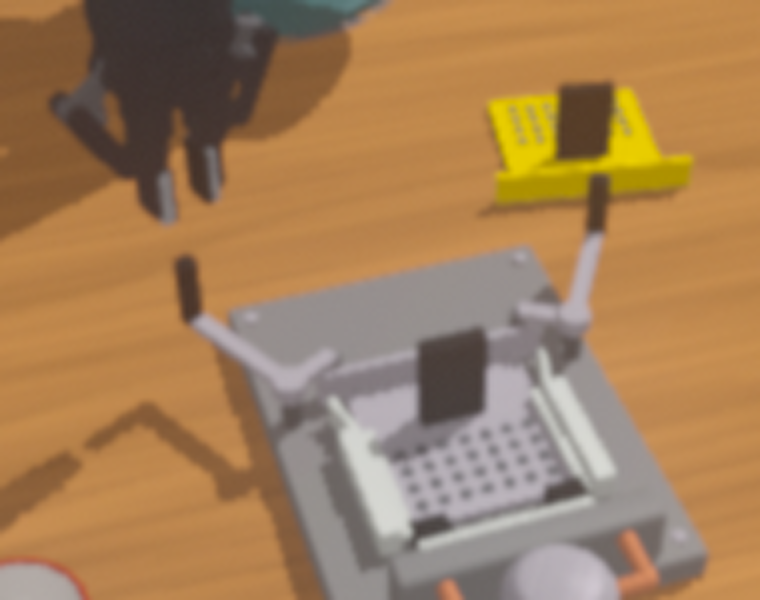

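Emit:
{"fn": "servo_tool", "kwargs": {
  "plan": [
    [[0.3,-0.8,0,0,0,-5],[1,-2.2,0,0,0,-12],[1.6,-3.6,0,0,0,-19],[2.2,-5,0,0,0,-26],[2.8,-6.4,0,0,0,-33],[3.4,-7.8,0,0,0,-40],[4,-9.2,0,0,0,-47],[4.6,-10.6,0,0,0,-54],[5.2,-12,0,0,0,-61],[5.8,-13.4,0,0,0,-68],[6.4,-14.8,0,0,0,-75],[7,-16.2,0,0,0,-82],[7.6,-17.6,0,0,0,-89],[8.2,-19,0,0,0,-96],[8.8,-20.3,0,0,0,-103],[9.4,-21.6,0,0,0,-110],[9.9,-22.6,0.2,0.5,0.3,-117],[10.2,-23.3,0.3,0.6,0.4,-123],[10.3,-23.5,0.3,0.6,0.4,-126],[10.3,-23.5,0.3,0.6,0.4,-126]]
  ],
  "claw": 3
}}

```text
time: 22.38
tool_pos: [0.4507, 0.1162, 0.1256]
tcp_rot: [-0.775, -3.035, 0.001]
wrist_force: [-0.7, -0.6, 0.5]
width: 0.35
```

```bash
python3 - <<'E'
from h import *
s=st();row(*lev(1,1.125,0,.13)); row(*lev(1,1.125,0,.06)); c=pic("scene","s17",(240,120,340,210),7)
x,y,_,_=lev(1,1.125,0,0)
f=lambda p:((w2px(c,p)-[240,120])*7).round(0)
print("pin top",f([x,y,.094]),"pin base",f([x,y,.053]),"tcp",f(s["tool_pos"]))
E
```

```text
time 22.3833
q [ 0.1965 -0.0364  2.1427  0.0037  1.0436 -0.8763]
tool_pos [0.4507 0.1162 0.1256]
tcp_rot [-7.7490e-01 -3.0353e+00  1.1000e-03]
wrist_force [-0.6582 -0.5906  0.5483]
torque [-0.0375 -0.0138  0.01  ]
width 0.3504
(np.float64(0.45492296182964126), np.float64(0.1156139224850042), 0.13, np.float64(151.119329558097)) row [-0.4, 0.15, -0.44] [-0.17, -0.49, 0.24]
(np.float64(0.45492296182964126), np.float64(0.1156139224850042), 0.06, np.float64(151.119329558097)) row [-0.46, 0.17, 6.56] [-0.17, -0.49, 0.24]
pin top [342. 307.] pin base [335. 396.] tcp [346. 228.]
```

View pics/s17.png

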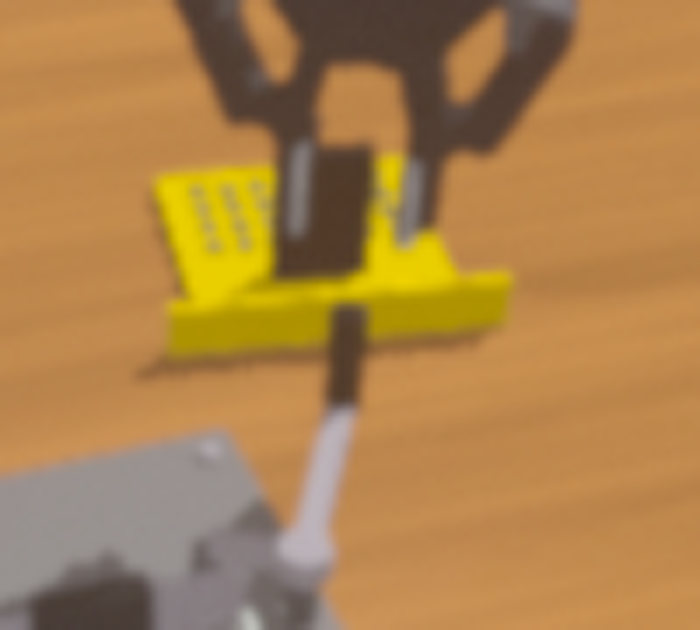

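Pin top is at (349,310) and the jaw gap is centred at about 353, so it lines up. Lowering.

Emit:
{"fn": "servo_tool", "kwargs": {
  "plan": [
    [[-0.3,0.1,0.5,0,0,0],[-0.4,0.1,2,0,-0.4,0],[-0.45,0.1,4,0,-0.5,0],[-0.45,0.15,5.7,0,-0.5,0],[-0.45,0.15,6.4,0,-0.5,0],[-0.45,0.15,6.5,0,-0.5,0]]
  ]
}}

```text
time: 22.93
tool_pos: [0.4528, 0.1144, 0.0584]
tcp_rot: [-0.782, -3.038, 0.008]
wrist_force: [0.5, -0.2, 0.2]
width: 0.351
```

Emit:
{"fn": "servo_tool", "kwargs": {
  "plan": [
    [[0,0,0,0,0,0],[0,0,0,0,0,0],[0,0,0,0,0,0]]
  ],
  "claw": 2.2
}}

```text
time: 23.18
tool_pos: [0.4535, 0.1144, 0.0591]
tcp_rot: [-0.783, -3.039, 0.007]
wrist_force: [-0.0, 0.5, -1.1]
width: 0.256
```

```bash
python3 - <<'E'
from h import *
st();force(1,1.13)
for t in (1.1,1.15,1.2,1.25): row(*lev(1,t,4,.06))
E
```

```text
time 23.1833
q [ 0.1958  0.0561  2.1926 -0.0033  0.8981 -0.8685]
tool_pos [0.4535 0.1144 0.0591]
tcp_rot [-0.783  -3.0388  0.0072]
wrist_force [-0.0278  0.5258 -1.1494]
torque [ 0.002  -0.0324  0.0176]
width 0.2559
tool angle th 1.1458640232081847 r 85.7 ftan -0.45 frad 0.28 w 21.9
(np.float64(0.45395356200292414), np.float64(0.11400848654107675), 0.06, np.float64(149.68693507026993)) row [-0.06, -0.01, -0.09] [-0.31, -0.13, 1.41]
(np.float64(0.4520761883088833), np.float64(0.11019086987972612), 0.06, np.float64(152.5517240459241)) row [-0.08, -0.43, -0.08] [-0.3, -0.13, -1.45]
(np.float64(0.4503919621524295), np.float64(0.10628419466747518), 0.06, np.float64(155.4165130215782)) row [-0.12, -0.86, -0.08] [-0.3, -0.14, -4.32]
(np.float64(0.4489050932218259), np.float64(0.10229822555779752), 0.06, np.float64(158.2813019972323)) row [-0.19, -1.28, -0.08] [-0.3, -0.15, -7.18]
```

Emit:
{"fn": "servo_tool", "kwargs": {
  "plan": [
    [[-0.05,-0.2,-0.1,0,0,-0.5],[-0.05,-0.45,-0.1,0,0,-1.5],[-0.1,-0.6,-0.1,0,0,-2.7],[-0.1,-0.6,-0.1,0,0,-2.7]]
  ]
}}

```text
time: 23.52
tool_pos: [0.4524, 0.1093, 0.0612]
tcp_rot: [-0.71, -3.059, 0.004]
wrist_force: [0.3, 4.5, 2.0]
width: 0.261
```

```bash
python3 - <<'E'
from h import *
force(1,1.15)
E
```

```text
tool angle th 1.2044784000067343 r 84.4 ftan -4.11 frad 1.78 w 22.3
```

Emit:
{"fn": "servo_tool", "kwargs": {
  "plan": [
    [[0,-0.2,0,0,0,-1],[0,-0.35,0,0,0,-1.8],[0,-0.4,0,0,0,-2.3],[0,-0.4,0,0,0,-2.3]]
  ]
}}

```text
time: 23.85
tool_pos: [0.4517, 0.1073, 0.0616]
tcp_rot: [0.65, 3.073, 0.002]
wrist_force: [2.8, 8.9, -3.4]
width: 0.255
```

```bash
python3 - <<'E'
from h import *
st();force(1,1.18)
for t in (1.15,1.2,1.25): row(*lev(1,t,4,.06))
E
```

```text
time 23.85
q [ 1.786e-01  4.190e-02  2.202e+00  1.600e-03  8.969e-01 -9.766e-01]
tool_pos [0.4517 0.1073 0.0616]
tcp_rot [6.4970e-01 3.0734e+00 2.3000e-03]
wrist_force [ 2.8019  8.899  -3.4373]
torque [ 1.3567 -0.4085 -0.0356]
width 0.2552
tool angle th 1.2310424461602705 r 84.3 ftan -9.23 frad 1.34 w 21.8
(np.float64(0.4520761883088833), np.float64(0.11019086987972612), 0.06, np.float64(152.5517240459241)) row [0.08, 0.28, 0.16] [0.08, -0.0, 3.58]
(np.float64(0.4503919621524295), np.float64(0.10628419466747518), 0.06, np.float64(155.4165130215782)) row [0.08, -0.14, 0.16] [0.08, -0.0, 0.71]
(np.float64(0.4489050932218259), np.float64(0.10229822555779752), 0.06, np.float64(158.2813019972323)) row [0.06, -0.57, 0.16] [0.08, 0.0, -2.15]
```

Emit:
{"fn": "servo_tool", "kwargs": {
  "plan": [
    [[0,-0.2,0.1,0,0,-0.7],[0,-0.35,0.1,0,0,-1.5],[0,-0.45,0.1,0,0,-2],[0,-0.45,0.1,0,0,-2]]
  ]
}}

```text
time: 24.18
tool_pos: [0.4511, 0.1053, 0.0614]
tcp_rot: [0.597, 3.082, 0.01]
wrist_force: [1.4, 11.7, 0.3]
width: 0.258
```

```bash
python3 - <<'E'
from h import *
force(1,1.22)
E
```

```text
tool angle th 1.254577032490758 r 84.0 ftan -11.32 frad 3.35 w 22.0
```

Emit:
{"fn": "servo_tool", "kwargs": {
  "plan": [
    [[0,-0.2,0,0,0,-0.7],[0,-0.35,0,0,0,-1.5],[0,-0.45,0,0,0,-2],[0,-0.45,0,0,0,-2]]
  ]
}}

```text
time: 24.52
tool_pos: [0.4506, 0.1039, 0.0616]
tcp_rot: [0.544, 3.089, 0.019]
wrist_force: [3.6, 15.2, -5.7]
width: 0.256
```

```bash
python3 - <<'E'
from h import *
force(1,1.22); st()
for t in (1.2,1.25,1.3): row(*lev(1,t,4,.06))
E
```

```text
tool angle th 1.272249076002498 r 84.0 ftan -15.35 frad 2.7 w 21.9
time 24.5167
q [ 0.1654  0.0331  2.2112  0.0126  0.8889 -1.0647]
tool_pos [0.4506 0.1039 0.0616]
tcp_rot [0.544  3.0893 0.0188]
wrist_force [ 3.6334 15.1575 -5.726 ]
torque [ 2.1391e+00 -5.2950e-01 -5.0000e-04]
width 0.2559
(np.float64(0.4503919621524295), np.float64(0.10628419466747518), 0.06, np.float64(155.4165130215782)) row [0.1, 0.21, 0.16] [0.73, 0.12, 4.61]
(np.float64(0.4489050932218259), np.float64(0.10229822555779752), 0.06, np.float64(158.2813019972323)) row [0.11, -0.21, 0.16] [0.73, 0.13, 1.74]
(np.float64(0.44761929791505267), np.float64(0.09824292539761474), 0.06, np.float64(161.1460909728864)) row [0.09, -0.64, 0.15] [0.72, 0.15, -1.12]
```

Left has gone firm: 15 N with little motion, at pin ≈1.23. Backing off, then returning to the right lever.

Emit:
{"fn": "servo_tool", "kwargs": {
  "plan": [
    [[0,0.25,0,0,0,0],[0,0.5,0,0,0,0],[0,0.5,-1,0,0,0],[0,0.5,-3,0,0,0],[0,0.5,-5.5,0,0,0],[0,0.5,-7,0,0,0],[0,0.5,-7,0,0,0]]
  ]
}}

```text
time: 25.1
tool_pos: [0.4548, 0.1078, 0.1362]
tcp_rot: [0.543, 3.082, 0.021]
wrist_force: [-0.1, -0.6, -0.2]
width: 0.257
```

```bash
python3 - <<'E'
from h import *
st();row(*lev(-1,1.2,0,.13)); pic("top","t18",(190,110,330,215),5.5); 
E
```

```text
time 25.1
q [ 0.1728 -0.0619  2.1453  0.0102  1.0423 -1.0546]
tool_pos [0.4548 0.1078 0.1362]
tcp_rot [0.5425 3.0823 0.0214]
wrist_force [-0.0835 -0.5589 -0.2043]
torque [ 0.0167 -0.0193 -0.0255]
width 0.2567
(np.float64(0.4593391184784016), np.float64(-0.14114871261260753), 0.13, np.float64(27.906642190180577)) row [-8.92, -23.25, 0.35] [1.07, -0.75, 132.12]
```

View pics/t18.png

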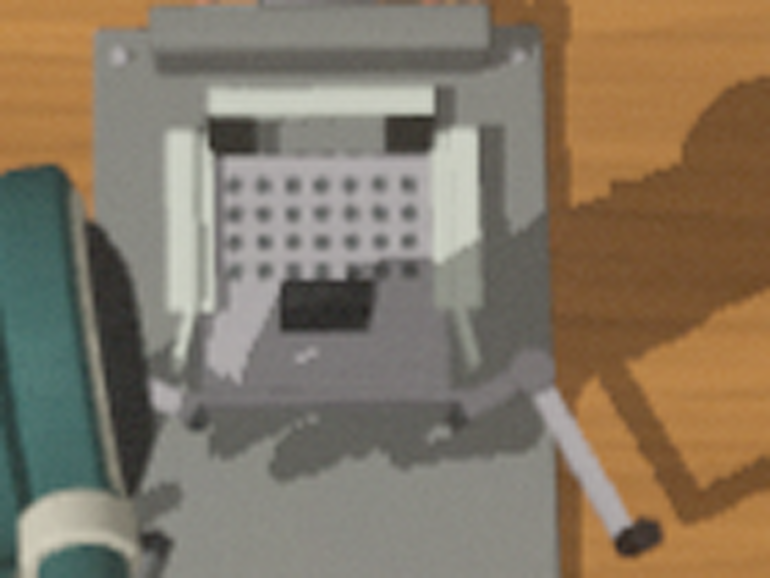

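Emit:
{"fn": "servo_tool", "kwargs": {
  "plan": [
    [[-0.3,-0.8,0,0,0,5],[-0.9,-2.2,0,0,0,12],[-1.4,-3.6,0,0,0,19],[-1.9,-5,0,0,0,26],[-2.4,-6.4,0,0,0,33],[-2.9,-7.8,0,0,0,40],[-3.4,-9.2,0,0,0,47],[-4,-10.6,0,0,0,54],[-4.5,-12,0,0,0,61],[-5,-13.4,0,0,0,68],[-5.6,-14.8,0,0,0,75],[-6.1,-16.2,0,0,0,82],[-6.7,-17.6,0,0,0,89],[-7.2,-19,0,0,0,96],[-7.7,-20.2,0,0,0,103],[-8.1,-21.3,0,0,0,110],[-8.5,-22.2,0,0.4,-0.2,117],[-8.8,-22.9,0.2,0.8,-0.5,124],[-8.9,-23.2,0.3,1,-0.7,130],[-8.9,-23.2,0.3,1.1,-0.7,132]]
  ],
  "claw": 3
}}

```text
time: 26.82
tool_pos: [0.4566, -0.1413, 0.1269]
tcp_rot: [-3.048, -0.752, 0.009]
wrist_force: [-0.6, 0.1, -0.2]
width: 0.348
```

```bash
python3 - <<'E'
from h import *
s=st(); row(*lev(-1,1.2,0,.06)); c=pic("scene","s19",(140,120,330,270),4)
x,y,_,_=lev(-1,1.2,0,0)
f=lambda p:((w2px(c,p)-[140,120])*4).round(0)
print("pin top",f([x,y,.094]),"pin base",f([x,y,.053]),"tcp",f(s["tool_pos"]))
E
```

```text
time 26.8167
q [-3.5120e-01 -1.4200e-02  2.1186e+00 -1.7000e-03  1.0435e+00  7.3690e-01]
tool_pos [ 0.4566 -0.1413  0.1269]
tcp_rot [-3.048  -0.7516  0.0095]
wrist_force [-0.6315  0.1115 -0.2133]
torque [-0.0548 -0.0037  0.0225]
width 0.348
(np.float64(0.4593391184784016), np.float64(-0.14114871261260753), 0.06, np.float64(27.906642190180577)) row [0.29, 0.14, 6.69] [-0.21, 0.3, -0.2]
pin top [186. 257.] pin base [193. 309.] tcp [179. 211.]
```

View pics/s19.png

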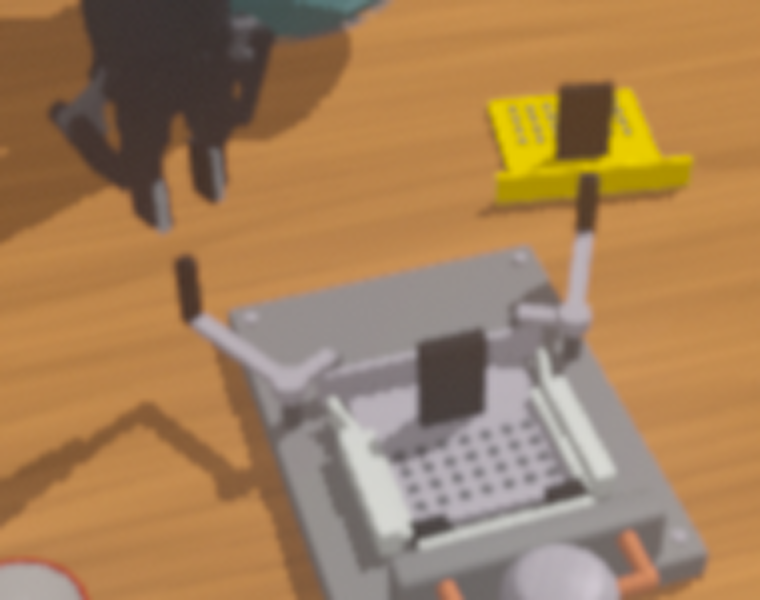

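Right pin top at (187,260) matches the prediction (186,257). Lowering.

Emit:
{"fn": "servo_tool", "kwargs": {
  "plan": [
    [[0.2,0.1,0.5,0,0,0],[0.3,0.15,2,0,0.3,0],[0.3,0.15,4,0,0.3,0],[0.3,0.15,5.7,0,0.3,0],[0.3,0.15,6.5,0,0.3,0],[0.3,0.15,6.6,0,0.3,0]]
  ]
}}

```text
time: 27.37
tool_pos: [0.4571, -0.14, 0.0581]
tcp_rot: [-3.043, -0.754, 0.009]
wrist_force: [0.2, 0.5, -0.4]
width: 0.351
```

Emit:
{"fn": "servo_tool", "kwargs": {
  "plan": [
    [[0,0,0,0,0,0],[0,0,0,0,0,0],[0,0,0,0,0,0]]
  ],
  "claw": 2.2
}}

```text
time: 27.62
tool_pos: [0.458, -0.1406, 0.059]
tcp_rot: [-3.044, -0.755, 0.007]
wrist_force: [1.1, -3.2, -1.8]
width: 0.258
```

Emit:
{"fn": "servo_tool", "kwargs": {
  "plan": [
    [[0,-0.2,0,0,0,0],[0,-0.4,0,0,0,0.6],[0,-0.5,0,0,0,1],[0,-0.5,0,0,0,1]]
  ]
}}

```text
time: 27.95
tool_pos: [0.4573, -0.1386, 0.0598]
tcp_rot: [3.055, 0.731, -0.002]
wrist_force: [3.7, -10.6, -8.0]
width: 0.259
```

```bash
python3 - <<'E'
from h import *
st(); force(-1,1.2)
for t in (1.2,1.25,1.3): row(*lev(-1,t,4,.06))
E
```

```text
time 27.95
q [-3.4550e-01  7.1000e-02  2.1749e+00 -1.5000e-03  8.9630e-01  7.5670e-01]
tool_pos [ 0.4573 -0.1386  0.0598]
tcp_rot [ 3.0548e+00  7.3070e-01 -1.8000e-03]
wrist_force [  3.675  -10.6195  -8.0158]
torque [-1.6683 -0.5099 -0.069 ]
width 0.259
tool angle th 1.2372312128196614 r 85.7 ftan -11.1 frad 1.72 w 22.1
(np.float64(0.4574669894208979), np.float64(-0.1376138671008418), 0.06, np.float64(27.906642190180577)) row [0.06, -0.08, -0.02] [0.02, 0.07, -1.0]
(np.float64(0.4557515640910642), np.float64(-0.1337207905670624), 0.06, np.float64(25.04185321452647)) row [0.08, -0.51, -0.02] [0.02, 0.07, 1.86]
(np.float64(0.4542328553272702), np.float64(-0.12974684383228174), 0.06, np.float64(22.17706423887236)) row [0.12, -0.93, -0.02] [0.02, 0.07, 4.73]
```

Emit:
{"fn": "servo_tool", "kwargs": {
  "plan": [
    [[0,-0.2,-0.05,0,0,0.7],[0,-0.35,-0.1,0,0,1.3],[0,-0.5,-0.1,0,0,1.7],[0,-0.5,-0.1,0,0,1.7]]
  ]
}}

```text
time: 28.28
tool_pos: [0.4574, -0.1375, 0.0618]
tcp_rot: [3.057, 0.686, 0.005]
wrist_force: [5.8, -14.6, -9.9]
width: 0.255
```

```bash
python3 - <<'E'
from h import *
force(-1,1.22)
E
```

```text
tool angle th 1.2485442625277265 r 85.1 ftan -15.61 frad 1.41 w 21.8
```

Emit:
{"fn": "servo_tool", "kwargs": {
  "plan": [
    [[0,-0.2,0,0,0,0.7],[0,-0.35,0,0,0,1.3],[0,-0.45,0,0,0,1.7],[0,-0.45,0,0,0,1.7]]
  ]
}}

```text
time: 28.62
tool_pos: [0.4578, -0.137, 0.0628]
tcp_rot: [3.059, 0.641, 0.011]
wrist_force: [5.4, -15.6, -10.8]
width: 0.26
```

```bash
python3 - <<'E'
from h import *
force(-1,1.23);st()
for t in (1.2,1.25,1.3): row(*lev(-1,t,4,.06))
E
```

```text
tool angle th 1.2520842157715255 r 84.6 ftan -16.33 frad 2.04 w 22.2
time 28.6167
q [-0.3354  0.0571  2.1833 -0.0134  0.8865  0.8308]
tool_pos [ 0.4578 -0.137   0.0628]
tcp_rot [3.0587 0.6408 0.0113]
wrist_force [  5.3731 -15.5591 -10.8117]
torque [-2.2575 -0.6648 -0.0113]
width 0.2602
(np.float64(0.4574669894208979), np.float64(-0.1376138671008418), 0.06, np.float64(27.906642190180577)) row [-0.06, 0.04, 0.28] [1.02, -0.17, -4.24]
(np.float64(0.4557515640910642), np.float64(-0.1337207905670624), 0.06, np.float64(25.04185321452647)) row [-0.06, -0.39, 0.27] [1.01, -0.2, -1.38]
(np.float64(0.4542328553272702), np.float64(-0.12974684383228174), 0.06, np.float64(22.17706423887236)) row [-0.04, -0.81, 0.26] [1.01, -0.22, 1.49]
```

The right lever is firm too: 15.6 to 16.3 N with only 0.5 mm of travel, at ≈1.21. Backing off to check squareness.

Emit:
{"fn": "servo_tool", "kwargs": {
  "plan": [
    [[0,0.25,0,0,0,0],[0,0.55,0,0.5,0,0],[0,0.5,-1,1,0,0],[0,0.5,-3,1,0,0],[0,0.5,-5.5,1,0,0],[0,0.5,-7,1,0,0],[0,0.5,-7,1,0,0]]
  ]
}}

```text
time: 29.2
tool_pos: [0.4619, -0.1411, 0.1372]
tcp_rot: [3.073, 0.644, 0.016]
wrist_force: [0.7, 0.1, 0.4]
width: 0.258
```

```bash
python3 - <<'E'
from h import *
st();row(*lev(1,1.225,0,.13)); pic("top","t20",(180,110,320,215),5.5); pic("scene","s20",(190,180,310,270),6.5)
E
```

```text
time 29.2
q [-0.3506 -0.0272  2.1102  0.0041  1.049   0.805 ]
tool_pos [ 0.4619 -0.1411  0.1372]
tcp_rot [3.0727 0.6439 0.0159]
wrist_force [0.688  0.1112 0.3957]
torque [-0.0132 -0.0092 -0.0135]
width 0.2583
(np.float64(0.4511962428623429), np.float64(0.10797838861556805), 0.13, np.float64(156.84890750940522)) row [9.01, -23.25, 0.71] [0.75, 0.0, -133.18]
```

View pics/t20.png

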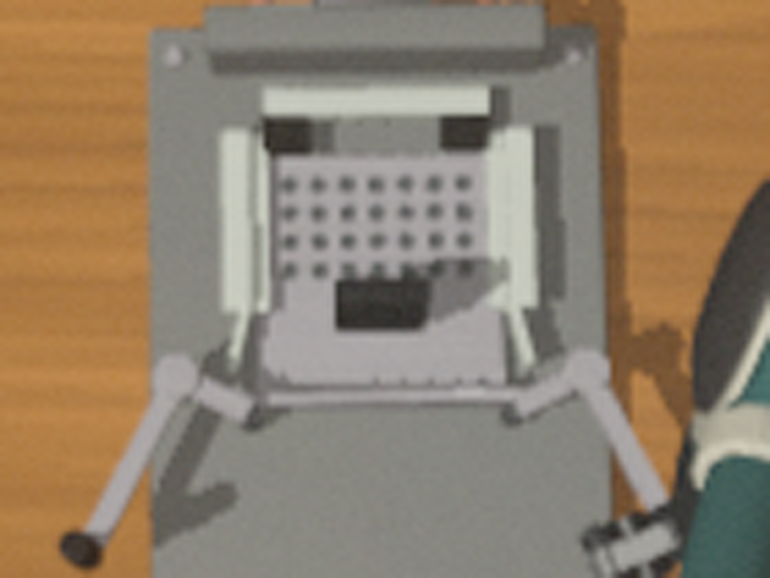

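View pics/s20.png

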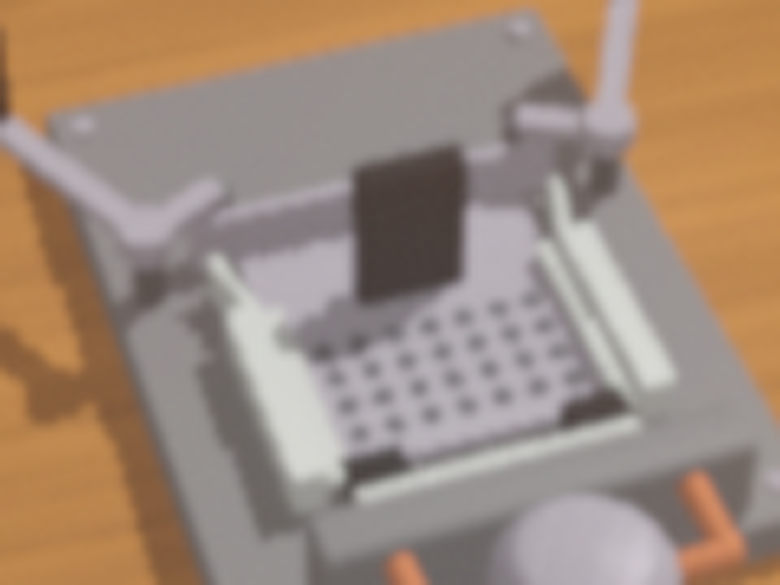

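```bash
python3 - <<'E'
import cv2,numpy as np
for n,s,o in (("t9",6,(130,120)),("t16",4,(150,80)),("t18",5.5,(190,110)),("t20",5.5,(180,110))):
    im=cv2.imread(f"pics/{n}.png",0).astype(float)
    for c in (243,248,253):   # px columns
        x=int((c-o[0]+.5)*s)
        if x>=im.shape[1]-2: continue
        y0,y1=int((150-o[1])*s),int((180-o[1])*s)
        p=im[y0:y1,x-2:x+3].mean(1); k=np.where(p<70)[0]
        if len(k): print(n,c,"grip rows",((y0+k[0])/s+o[1]).round(2),((y0+k[-1])/s+o[1]).round(2))
E
```

```text
t9 243 grip rows 162.83 171.83
t9 248 grip rows 162.5 171.67
t9 253 grip rows 155.67 171.5
t16 243 grip rows 161.25 169.75
t16 248 grip rows 161.25 169.75
t16 253 grip rows 160.25 169.5
t18 243 grip rows 161.09 170.0
t18 248 grip rows 160.91 170.0
t18 253 grip rows 160.36 169.82
t20 243 grip rows 160.91 169.45
t20 248 grip rows 160.73 169.45
t20 253 grip rows 160.18 169.45
```

The image shift since the pads were met is about 2.1 px, or 4.7 mm, against the 5 mm stroke, and the faceplate is parallel to the bay. I'll do one gentle re-check of the left lever, since the right was pressed after it.

Emit:
{"fn": "servo_tool", "kwargs": {
  "plan": [
    [[0.3,-0.8,0,0,0,-5],[0.9,-2.2,0,0,0,-12],[1.4,-3.6,0,0,0,-19],[1.9,-5,0,0,0,-26],[2.4,-6.4,0,0,0,-33],[2.9,-7.8,0,0,0,-40],[3.5,-9.2,0,0,0,-47],[4,-10.6,0,0,0,-54],[4.6,-12,0,0,0,-61],[5.1,-13.4,0,0,0,-68],[5.7,-14.8,0,0,0,-75],[6.2,-16.2,0,0,0,-82],[6.8,-17.6,0,0,0,-89],[7.3,-19,0,0,0,-96],[7.8,-20.2,0,0,0,-103],[8.2,-21.3,0.2,0,0,-110],[8.6,-22.2,0.4,0.4,0,-117],[8.9,-22.9,0.5,0.7,0,-124],[9,-23.2,0.6,0.7,0,-130],[9,-23.2,0.6,0.7,0,-133]]
  ],
  "claw": 3
}}

```text
time: 30.97
tool_pos: [0.447, 0.1089, 0.1258]
tcp_rot: [-0.624, -3.07, 0.001]
wrist_force: [-1.0, -0.6, -0.2]
width: 0.353
```

```bash
python3 - <<'E'
from h import *
s=st(); row(*lev(1,1.225,0,.06)); c=pic("scene","s21",(240,120,340,210),7)
x,y,_,_=lev(1,1.225,0,0)
f=lambda p:((w2px(c,p)-[240,120])*7).round(0)
print("pin top",f([x,y,.094]),"tcp",f(s["tool_pos"]))
E
```

```text
time 30.9667
q [ 0.1825 -0.0471  2.1526  0.0035  1.0446 -0.9889]
tool_pos [0.447  0.1089 0.1258]
tcp_rot [-6.2410e-01 -3.0697e+00  6.0000e-04]
wrist_force [-0.9875 -0.6436 -0.2199]
torque [-0.0394 -0.0511  0.0275]
width 0.3531
(np.float64(0.4511962428623429), np.float64(0.10797838861556805), 0.06, np.float64(156.84890750940522)) row [-0.48, 0.09, 6.58] [-0.12, -0.5, 0.17]
pin top [319. 304.] tcp [323. 225.]
```

View pics/s21.png

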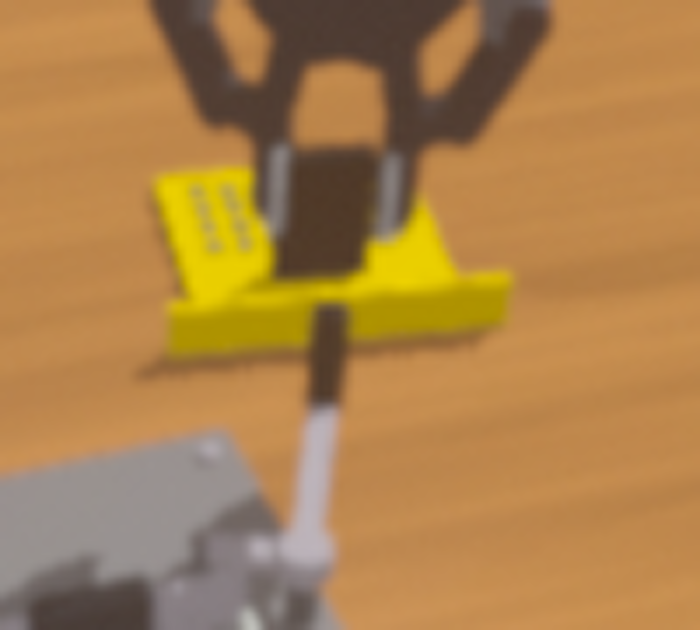

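Pin top is at (330,307), between the fingers (gap 290–375). Lowering and checking gently.

Emit:
{"fn": "servo_tool", "kwargs": {
  "plan": [
    [[-0.3,0.1,0.5,0,0,0],[-0.45,0.1,2,0,-0.4,0],[-0.45,0.1,4,0,-0.5,0],[-0.45,0.1,5.7,0,-0.5,0],[-0.45,0.1,6.4,0,-0.5,0],[-0.45,0.1,6.5,0,-0.5,0]]
  ]
}}

```text
time: 31.52
tool_pos: [0.4485, 0.1072, 0.0581]
tcp_rot: [-0.626, -3.073, 0.007]
wrist_force: [0.3, -0.3, 0.5]
width: 0.353
```

Emit:
{"fn": "servo_tool", "kwargs": {
  "plan": [
    [[0,0,0,0,0,0],[0,0,0,0,0,0],[0,0,0,0,0,0]]
  ],
  "claw": 2.2
}}

```text
time: 31.77
tool_pos: [0.4492, 0.1073, 0.0588]
tcp_rot: [-0.627, -3.074, 0.006]
wrist_force: [-0.1, -0.3, -0.4]
width: 0.259
```

Emit:
{"fn": "servo_tool", "kwargs": {
  "plan": [
    [[0,-0.2,0,0,0,0],[0,-0.4,0,0,0,0],[0,-0.5,0,0,0,0],[0,-0.5,0,0,0,0]]
  ]
}}

```text
time: 32.1
tool_pos: [0.4486, 0.1052, 0.0596]
tcp_rot: [-0.631, -3.076, -0.003]
wrist_force: [3.6, 12.5, -6.3]
width: 0.259
```

```bash
python3 - <<'E'
from h import *
st(); force(1,1.225)
E
```

```text
time 32.1
q [ 0.1743  0.0396  2.2089  0.0035  0.8941 -0.9941]
tool_pos [0.4486 0.1052 0.0596]
tcp_rot [-0.6308 -3.0756 -0.0033]
wrist_force [ 3.6216 12.5303 -6.3199]
torque [ 1.7895 -0.4148  0.0316]
width 0.2586
tool angle th 1.2659440310510615 r 86.4 ftan -12.95 frad 1.6 w 22.1
```

The left lever is still firm: 13 N at the same angle, with no travel. Retreating clear.

Emit:
{"fn": "servo_tool", "kwargs": {
  "plan": [
    [[0,0.25,0,0,0,0],[0,0.5,0,0,0,0],[0,0.5,-1,0,0,0],[0,0.5,-3,0,0,0],[0,0.5,-6,0,0,0],[0,0.5,-9,0,0,0],[1,0.5,-12,0,0,0],[3,0.5,-14,0,0,0],[5,0.5,-15,0,0,0],[7,0.5,-15,0,0,0],[8,0.5,-15,0,0,0],[8,0.5,-15,0,0,0],[8,0.5,-15,0,0,0]]
  ]
}}

```text
time: 33.18
tool_pos: [0.3773, 0.1408, 0.2099]
tcp_rot: [-0.629, -3.077, -0.003]
wrist_force: [1.2, 0.1, -0.2]
width: 0.255
```

```bash
python3 - <<'E'
from h import *
st(); pic("top","t22",None,1.5); pic("scene","s22",None,1.5)
E
```

```text
time 33.1833
q [ 0.2934 -0.2605  2.169   0.0023  1.2332 -0.8746]
tool_pos [0.3773 0.1408 0.2099]
tcp_rot [-6.2940e-01 -3.0768e+00 -2.9000e-03]
wrist_force [ 1.1995  0.0989 -0.1832]
torque [0.0379 0.0123 0.0005]
width 0.2548
```

View pics/t22.png

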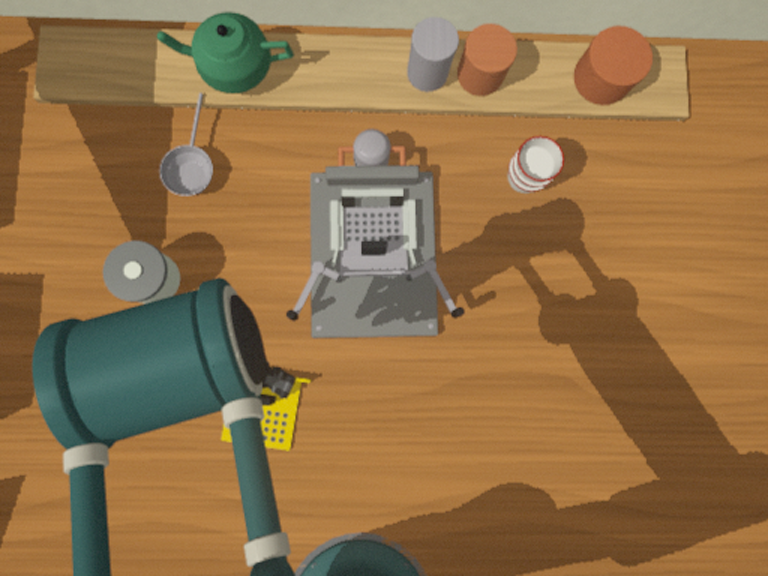

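View pics/s22.png

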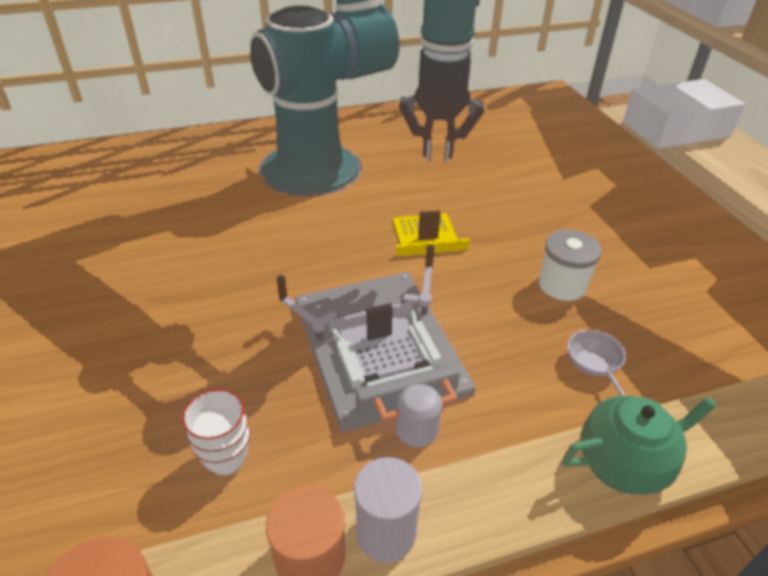

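Both levers are in (pins at top (292,314) and (457,312)), and the cassette is square in the bay. Tub, cups, strainer and the yellow look-alike have not moved, and the robot is touching nothing.

```bash
python3 -c "
from workcell import finish_job
print(finish_job())"
```

```text
the job is handed in; nothing more can be done
None
```

The strainer cassette is back in the brewer, pressed home with both levers firm, and I handed the job in at about 33 s of the 72 s allowed.

- **Inserting:** I laid the steel cassette on the apron, slid it along the guides with both levers open, and stopped when it met the pads. Force rose to about 9 N there, at roughly x = 37.6 mm.
- **Levers:** I swung them in alternately so the plate would not skew: left to contact, right most of the way, left to firm, then right to firm.
- **Last checks:**
  - The left lever was firm at about 1.23 rad (15 N), and the right at about 1.21 rad (16 N).
  - A gentle re-check of the left lever after the right was pressed gave 13 N at the same angle, with no further travel.
  - In the top-camera pictures the cassette had moved about 4.7 mm past first contact, against a nominal 5 mm. That measurement is only good to about 1 mm.
  - The faceplate looks parallel to the bay, and the levers and cassette stayed put when I let go.
  - The tub, cups and tea strainer have not moved.
- **Disagreement:** the two cameras differed by about 2–3 mm in absolute position. The shift was common to the cassette and the bay, so it did not affect the fit.

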